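# Load the stone drying stand and start its timer

## Robot

A 6-joint arm with a two-finger parallel gripper is mounted at the origin on the work surface. World frame = base frame: x ahead of the robot, y to its left, z up, the work surface at z = 0. Lengths are in m, angles in rad, forces in N, time in s.
With the tool pointing down it reaches from about 0.425 to 0.95 m from the base axis. Payload 3.5 kg.
Tool frame: the origin (TCP) lies midway between the tips of the shut fingers; the grasp point (between the pads) lies 19 mm behind it; x points along the fingers, y is the direction in which the jaws open and shut, and the axes are right-handed (so a half turn about x gives the same grasp; the last joint's range is limited). The gripper opens to 85 mm and grips with 20 to 120 N. Pads are 22 mm wide; open, the fingers measure 114 mm over their backs; the gripper's body (76 mm by 85 mm) begins 54 mm behind the grasp point. The pads swing forward as they close: fully open they stand 13 mm farther back than shut.
Start: joints at [-1.456, 0.286, 1.577, -0, 1.279, -0.15], TCP at [0.177, -0.651, 0.231] pointing down, gripper open.
Joint ranges: [-2.77, 2.77], [-0.9, 2.22], [0.21, 2.48], [-1.53, 4.67], [0.24, 2.81], [-2.84, 2.84]. Speed limits (rad/s): [2.79, 2.79, 3.14, 3.14, 3.14, 3.14].

## Interface

Orientations are given as a unit quaternion [x, y, z, w].
In Python, from plant import sensors, optics, ctrl gives the robot as it stands.
- The arm moves only by the tool arm_command, never from a script. Its argument "increments" is a list that holds one entry, the list of rows, each a list of 4 numbers: the shift along the tool's x, y, z in cm, then the turn about the tool's x in rad. A call has 1 to 20 rows; each row shifts and turns the commanded pose from where the row before left it, along the tool's axes as they then stand; what a row does not reach is not made up. A row lasts 1/8 s, in which the tool goes at most 62.5 mm and 10.7 degrees, less where a joint would pass 70% of its speed; a pose out of reach is approached as far as the arm can. A call with a gripper value outside its range is refused whole. "grip" is the finger opening in cm, from 0 to 8.54, set as the call begins (left out, the last holds). The fingers move at their own pace and stop on an object; "grip_force" is the grip in N (left out, the last holds). Time passes only in rows, so rows that do not move let the fingers close. It gives the time, the measured TCP pose, the force and the opening at its end, in the units of the state.
- sensors.get_state(): the state, without advancing time (a new reading comes with each control period).
- optics.read_camera(name): name is "scene" or "top"; returns the picture (400x640x3 uint8, blue, green, red); there is no depth.
- optics.camera_model(name): a dict with "camera_matrix" (3x3 intrinsics, pixels), "world_from_camera" (4x4, takes a point from camera to world coordinates). Camera axes: x right, y up, looking along -z (the intrinsics and any distortion apply to the point x, -y, -z); pixel columns grow to the right and rows downward; lengths in m; the calibration is good to about 2 mm. A picture is of the moment at which its call begins. camera_model takes no time and is no camera call.
- ctrl.sign_off(): hands the job in, once; it reports no verdict.
Trained networks look in the newest picture that a camera, given by its name, has taken for a name from the list of things; names that differ only in an ending like _2 or _b are one class to them, and where a whole thing is asked for, a point or a joint stands for the part that bears it (a point fixed in the world has none). Each returns a list of dicts, best first, with "conf" (0 to 1); they miss things now and then, are a little off and sometimes report something else, mostly with a low value. They report only what shows in the picture. A call takes as long as a camera call. They do not tell look-alikes from the thing itself.
- optics.boxes_of(camera, query): "at" ([row, column] in pixels, amid what is visible of it).
- optics.place_of(camera, query): "at" ([row, column] in pixels: a listed point, or the origin of a listed thing).
The state is a dict: "time": time; "qpos": joint angles; "dq": joint speeds; "joint_efforts": joint torques, N m; "eef_pos": TCP position; "tcp_rot": TCP orientation; "contact_force": force on the tool from outside, world axes, zero at the start; "wrist_torque": the same for the moment, N m; "opening": opening from 0.0 (shut) to 1.0 (fully open).
Only numpy, scipy, OpenCV 4.12 (cv2) and the standard library are available. Lean on these libraries where they do the work, as an engineer would, in place of code of your own. Each camera call takes 0.05 s, during which the arm holds its last target.

## Task

Dry the washed cream rosettes: lay every one of them carved side up on the sloped rest of the drying stand, side by side with a flat edge against the lower lip and none touching another, and roll the timer's thumbwheel to 7 minutes. When all are loaded and the wheel shows 7, press the green start button fully down and let go. Keep off the red stop button and leave the granite sample, tools and bottle where they are.

Things in the scene. Friction and masses are not known exactly. Their poses are not given: they have to be found in the camera images.
- rosette1_mid (a point): Centre (half-way up) of a washed cream limestone rosette tile: block 50 x 50 mm, 20 mm thick, its carved flower (another 3 mm, soft relief) on the upper face; about 0.13 kg. z points out of the carved face, x and y to the sides. It starts lying on the bench, carved face up. 3 or 4 of the rosettes are there; an absent one reads None.
- rosette2_mid (a point): Centre (half-way up) of a washed cream limestone rosette tile: block 50 x 50 mm, 20 mm thick, its carved flower (another 3 mm, soft relief) on the upper face; about 0.13 kg. z points out of the carved face, x and y to the sides. It starts lying on the bench, carved face up. 3 or 4 of the rosettes are there; an absent one reads None.
- rosette3_mid (a point): Centre (half-way up) of a washed cream limestone rosette tile: block 50 x 50 mm, 20 mm thick, its carved flower (another 3 mm, soft relief) on the upper face; about 0.13 kg. z points out of the carved face, x and y to the sides. It starts lying on the bench, carved face up. 3 or 4 of the rosettes are there; an absent one reads None.
- rosette4_mid (a point): Centre (half-way up) of a washed cream limestone rosette tile: block 50 x 50 mm, 20 mm thick, its carved flower (another 3 mm, soft relief) on the upper face; about 0.13 kg. z points out of the carved face, x and y to the sides. It starts lying on the bench, carved face up. 3 or 4 of the rosettes are there; an absent one reads None.
- dryer: Fixed drying stand, green: plinth 240 x 360 mm, blower housing 120 mm high along its far side, the sloped rest in front of it. Origin under the plinth, 20 mm nearer the robot than its centre; x points away from the operator.
- rest: Slotted plate of the stand, 340 mm wide (y), 110 mm up the slope (x), tilted 20 degrees, low side towards the robot with a steel lip 6 mm thick, 10 mm high. Origin: on the plate at the lip's inner face, mid-width, 50 mm above the bench. x up the slope, y along the lip, z out of the plate. Ends open. Tiles do not slide down by themselves: set or slide them against the lip.
- timer: Fixed grey timer box, 140 x 170 mm, 75 mm high, flat top; origin under its centre, x away from the operator, y to the left. On its top stand, from left to right, the thumbwheel, the green start and the red stop button.
- wheel_crown (a point): Middle of the thumbwheel's crown (does not turn; axes as timer). Wheel 56 mm in diameter, 26 mm wide, 13 mm proud of the box, axle along y; knurled half to +y, white band with digits 0-9 to -y. The digit on the crown, between two red marks, is the setting. A fingertip pressed lightly on the crown and drawn along x rolls it; 17.6 mm of rim per digit.
- minutes (a joint): Angle of the thumbwheel in rad: 0 when digit 0 is on the crown, 0.628 (36 degrees) more for each digit, 4.398 at 7. It grows when the crown is rolled away from the operator (+x of point wheel_crown). Detents pull it to the nearest digit when let go (about 0.04 N m to get over, which takes a press of 4 N or more); stops just beyond 0 and 9.
- start_top (a point): Top of the green start button on the timer box, 26 mm in diameter, in a black collar 42 mm wide, 22 mm above the box's top; pressed straight down, its full travel is 6 mm at 5 N, then it springs back.
- start (a joint): Travel of the start button in m: 0 released, 0.006 fully down.
- stop (a joint): Travel of the red stop button in m, 0 released. It is the same size as the start button and stands 50 mm from it, on the side away from the thumbwheel.
- granite: Plain dark grey granite sample, 50 x 50 x 20 mm, origin under its centre; dry, it stays on the bench.
- pad_a: Hand polishing pad with a dark red round grip, 90 x 55 mm, 41 mm high; origin under its centre.
- pad_b: A second hand polishing pad, same size.
- chisel: Steel stone chisel lying on the bench, 197 mm long.
- brush: Wooden brush lying on the bench, 220 mm long.
- mallet: Wooden carver's mallet standing on its head, 80 mm in diameter, 195 mm high.
- flask: White closed bottle, 60 mm in diameter, 170 mm high, standing.
Things that resemble listed ones, but are neither listed nor needed, are in the scene too. Leave any pink or turquoise look-alike of the part that bears rosette2_mid alone.

How it is judged:
On the way, in this order (a step that is already met when the one before it is completed fails the run):
1. every rosette that is there lies on the rest against the lip, none touching, and the thumbwheel shows 7, with start not pressed (x of rosette1_mid in the frame of rest between 0.022 and 0.03 m and y of rosette1_mid in the frame of rest between -0.148 and 0.148 m and z of rosette1_mid in the frame of rest between 0.006 and 0.014 m and angle between the z axis of each of rosette1_mid, rosette2_mid, rosette3_mid, rosette4_mid and the z axis of rest, either way round below 0.1 rad and angle between each of rosette1_mid, rosette2_mid, rosette3_mid, rosette4_mid's own z axis and vertical below 0.7 rad and x of rosette2_mid in the frame of rest between 0.022 and 0.03 m and y of rosette2_mid in the frame of rest between -0.148 and 0.148 m and z of rosette2_mid in the frame of rest between 0.006 and 0.014 m and x of rosette3_mid in the frame of rest between 0.022 and 0.03 m and y of rosette3_mid in the frame of rest between -0.148 and 0.148 m and z of rosette3_mid in the frame of rest between 0.006 and 0.014 m and x of rosette4_mid in the frame of rest between 0.022 and 0.03 m and y of rosette4_mid in the frame of rest between -0.148 and 0.148 m and z of rosette4_mid in the frame of rest between 0.006 and 0.014 m and contact force between rosette1 and rosette2 below 0.05 N and contact force between each of rosette1, rosette2 and rosette3 below 0.05 N and contact force between each of rosette1, rosette2, rosette3 and rosette4 below 0.05 N and value of joint minutes between 4.24823 and 4.54823 rad and value of joint start below 0.002 m), for 0.2 s.
2. the start button is pressed fully down (value of joint start above 0.0045 m).
At the end, for the whole second after the job is handed in: Every rosette that is there lies flat on the sloped rest (within 0.1 rad), carved face up, its centre 22 to 30 mm from the lip (25 mm is edge on lip) and within 148 mm of mid-width, none touching another, all at rest; the thumbwheel is at 7 (within 0.15 rad); the start button is released (all of step 1 and linear speed of each of rosette1, rosette2, rosette3, rosette4 below 0.01 m/s).
It fails at once if the stop button is pressed (value of joint stop above 0.003 m).
It fails at once if the granite sample, a tool or the bottle is shifted by more than 40 mm (distance of any of granite, pad_a, pad_b, chisel, brush, mallet, flask from where it was at the start of the episode above 0.04 m).
Of rosette1, rosette2, rosette3, rosette4 only 3 to 4 are there at a start; the rules pass over those that are not, and their reading is None.
At some moment in a run one of rosette1, rosette2, rosette3, rosette4 may be knocked a few centimetres aside while the robot is not near it.
Once in a run the grip may slacken for a moment while it holds something.
It also fails if it takes over 210 s, if anything falls off the work surface, if the arm or the gripper's body presses on something with over 40 N, if the wrist force passes 120 N, or if a joint passes its speed limit or range.

## Working session

There is one attempt and no reset: what is moved stays moved. The work goes in short steps, Python scripts to look and compute and a tool call to move; the robot and the scene stay as the last step left them, time stands still between calls to the robot, and variables do not carry over. Pictures are saved under pics/ and viewed, and the job is handed in when it is done.

Besides the shell and the picture viewer there is one more tool, called after "Call:" as name(argument=value, ...), one argument or row to a line, values as JSON. arm_command: Moves the arm, as the interface text tells. Its arguments: {"type":"object","properties":{"increments":{"type":"array","items":{"type":"array","items":{"type":"array","items":{"type":"number"}}}},"grip":{"type":"number"},"grip_force":{"type":"number"}},"required":["increments"]}

```bash
mkdir -p pics; ls; python3 - <<'E'
from plant import sensors, optics, ctrl
import cv2
s=sensors.get_state(); print(s)
for n in ["scene","top"]:
    cv2.imwrite(f"pics/{n}0.png",optics.read_camera(n)); m=optics.camera_model(n); print(n,m)
E
```

```text
pics
{'time': 0.0, 'qpos': array([-1.45598868e+00,  2.87217327e-01,  1.57819917e+00,  1.02896660e-05,
        1.27859352e+00, -1.50018693e-01]), 'dq': array([-8.35843342e-05, -3.96739941e-04,  3.15523638e-04,  4.24477591e-04,
        9.89405130e-04,  8.63240871e-04]), 'joint_efforts': array([-7.28847244e-04, -4.05982804e+01, -2.92629004e+01, -2.55327095e-04,
        5.81404209e-03,  1.26136106e-05]), 'eef_pos': array([ 0.17661736, -0.65079488,  0.22990073]), 'tcp_rot': array([ 0.70093505,  0.09421024, -0.70089799,  0.0925013 ]), 'contact_force': array([0.11811905, 0.21237988, 0.31102239]), 'wrist_torque': array([ 0.00231768,  0.01575925, -0.0080074 ]), 'opening': 1.000398792923196}
scene {'camera_matrix': array([[438.27400567,   0.        , 322.93466151],
       [  0.        , 438.27400567, 200.17306304],
       [  0.        ,   0.        ,   1.        ]]), 'world_from_camera': array([[-0.7728575 , -0.40843002,  0.48567089,  1.18870271],
       [ 0.63423011, -0.47175718,  0.61253353,  0.83718802],
       [-0.02105835,  0.78142823,  0.62363969,  0.9179617 ],
       [ 0.        ,  0.        ,  0.        ,  1.        ]])}
top {'camera_matrix': array([[373.27562252,   0.        , 313.66622362],
       [  0.        , 373.27562252, 197.88821704],
       [  0.        ,   0.        ,   1.        ]]), 'world_from_camera': array([[ 0.01449723,  0.98477852, -0.17320827,  0.30069145],
       [-0.99981153,  0.01651394,  0.01020779,  0.01120789],
       [ 0.01291277,  0.17302764,  0.98483232,  1.33831743],
       [ 0.        ,  0.        ,  0.        ,  1.        ]])}
```

View pics/top0.png

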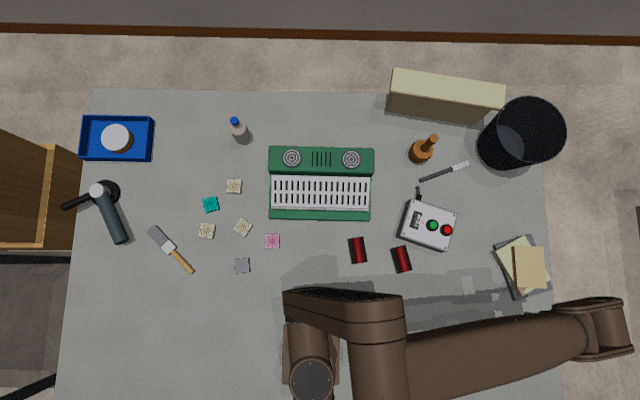

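View pics/scene0.png

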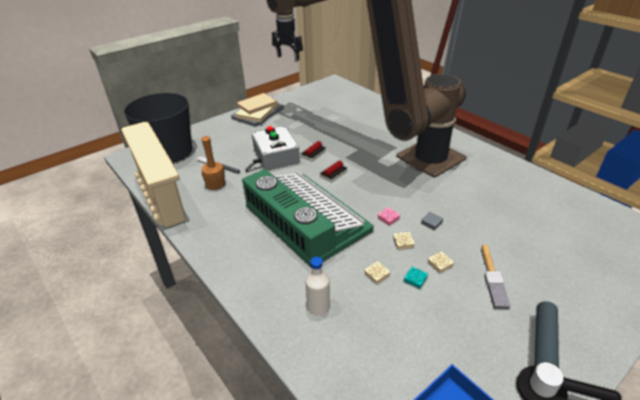

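```bash
cat > h.py <<'E'
from plant import sensors, optics, ctrl
import cv2, numpy as np
from scipy.spatial.transform import Rotation as R
def ray(cam,row,col):
    m=optics.camera_model(cam);K=m["camera_matrix"];T=m["world_from_camera"]
    d=np.array([(col-K[0,2])/K[0,0],-(row-K[1,2])/K[1,1],-1.])
    return T[:3,3],T[:3,:3]@d
def at_z(cam,row,col,z):
    o,d=ray(cam,row,col); return o+d*(z-o[2])/d[2]
def proj(cam,p):
    m=optics.camera_model(cam);K=m["camera_matrix"];T=m["world_from_camera"]
    c=T[:3,:3].T@(np.asarray(p,float)-T[:3,3])
    return np.array([K[1,2]-K[1,1]*c[1]/(-c[2]), K[0,2]+K[0,0]*c[0]/(-c[2])])
def tri(a,b):
    o1,d1=ray(*a);o2,d2=ray(*b)
    A=np.stack([d1,-d2],1);t=np.linalg.lstsq(A,o2-o1,rcond=None)[0]
    p,q=o1+d1*t[0],o2+d2*t[1]
    return (p+q)/2,np.linalg.norm(p-q)
E
python3 - <<'E'
from h import *
Z=dict(rosette1_mid=.01,dryer=0,rest=.05,timer=0,wheel_crown=.088,start_top=.097,granite=0,pad_a=0,chisel=0,brush=0,mallet=0,flask=0)
for c in ["top","scene"]:
    for q in Z:
        print(c,q,[(np.round(r["at"],1).tolist(),round(r["conf"],2),np.round(at_z(c,*r["at"],Z[q]),3)[:2].tolist()) for r in optics.place_of(c,q)])
E
```

```text
top rosette1_mid [([231.2, 209.8], 0.7, [0.408, 0.364])]
top dryer [([192.8, 320.3], 0.83, [0.555, -0.027]), ([228.5, 208.7], 0.29, [0.419, 0.371])]
top rest []
top timer [([225.0, 425.9], 0.92, [0.444, -0.409]), ([215.6, 417.2], 0.68, [0.477, -0.379])]
top wheel_crown [([217.0, 415.6], 0.73, [0.461, -0.348]), ([224.8, 433.6], 0.68, [0.435, -0.408])]
top start_top [([227.0, 432.5], 0.52, [0.427, -0.401])]
top granite [([259.9, 241.8], 0.55, [0.31, 0.248])]
top pad_a [([256.6, 400.6], 0.94, [0.329, -0.315]), ([248.1, 356.5], 0.73, [0.357, -0.158])]
top chisel [([167.9, 443.3], 0.83, [0.657, -0.482])]
top brush [([252.5, 172.1], 0.87, [0.332, 0.495]), ([249.5, 355.9], 0.51, [0.352, -0.156]), ([231.8, 211.8], 0.37, [0.407, 0.359])]
top mallet [([150.7, 417.0], 0.64, [0.722, -0.386])]
top flask []
scene rosette1_mid [([263.8, 438.5], 0.83, [0.418, 0.376])]
scene dryer [([214.4, 310.0], 0.72, [0.552, -0.035]), ([240.3, 399.8], 0.67, [0.422, 0.235])]
scene rest [([198.7, 326.4], 0.85, [0.5, -0.014])]
scene timer [([153.7, 275.0], 0.89, [0.431, -0.411]), ([174.0, 333.8], 0.51, [0.347, -0.156])]
scene wheel_crown [([143.4, 279.3], 0.9, [0.452, -0.338])]
scene start_top [([129.8, 273.1], 0.45, [0.421, -0.422])]
scene granite [([223.4, 434.2], 0.5, [0.285, 0.253]), ([197.3, 323.4], 0.4, [0.463, -0.075])]
scene pad_a [([155.5, 313.2], 0.82, [0.327, -0.302]), ([174.8, 335.4], 0.6, [0.346, -0.149])]
scene chisel [([167.3, 216.9], 0.57, [0.649, -0.477])]
scene brush [([274.6, 492.0], 0.77, [0.331, 0.492]), ([262.6, 438.5], 0.47, [0.406, 0.368])]
scene mallet [([184.5, 215.8], 0.76, [0.705, -0.382])]
scene flask [([306.8, 318.1], 0.71, [0.762, 0.268])]
```

```bash
cat > look.py <<'E'
from h import *
def unwarp(img,z,x0,x1,y0,y1,s=1000,cam="top"):
    # output: row down = x decreasing, col right = y decreasing (s px/m)
    pts=[(x1,y1),(x1,y0),(x0,y0),(x0,y1)]
    src=np.float32([proj(cam,(x,y,z))[::-1] for x,y in pts])
    W,H=int((y1-y0)*s),int((x1-x0)*s)
    dst=np.float32([[0,0],[W,0],[W,H],[0,H]])
    return cv2.warpPerspective(img,cv2.getPerspectiveTransform(src,dst),(W,H),flags=cv2.INTER_CUBIC)
def rosettes(img,z=.022,cam="top",x0=.2,x1=.8,y0=-.6,y1=.6,lo=(14,40,150),hi=(34,120,255)):
    u=unwarp(img,z,x0,x1,y0,y1,cam=cam); hsv=cv2.cvtColor(u,cv2.COLOR_BGR2HSV)
    m=cv2.inRange(hsv,lo,hi); m=cv2.morphologyEx(m,cv2.MORPH_CLOSE,np.ones((9,9)))
    m=cv2.morphologyEx(m,cv2.MORPH_OPEN,np.ones((9,9)))
    out=[]
    for c in cv2.findContours(m,cv2.RETR_EXTERNAL,cv2.CHAIN_APPROX_NONE)[0]:
        if not 1200<cv2.contourArea(c)<5000: continue
        (cx,cy),(w,h),a=cv2.minAreaRect(c)
        out.append((x1-cy/1000,y1-cx/1000,w,h,a))  # a: deg; in image
    return out,u
E
python3 - <<'E'
from look import *
t=optics.read_camera("top"); s=optics.read_camera("scene")
for r in rosettes(t)[0]: print("top",np.round(r,3))
for r in rosettes(s,cam="scene")[0]: print("scene",np.round(r,3))
u=unwarp(t,.02,.25,.55,.15,.45,s=2000); cv2.imwrite("pics/u1.png",u)
u=unwarp(t,.07,.40,.75,-.22,.18,s=1900); cv2.imwrite("pics/u2.png",u)
u=unwarp(t,.075,.32,.56,-.55,-.28,s=2200); cv2.imwrite("pics/u3.png",u)
E
```

```text
scene [ 0.414  0.381 60.662 54.389  6.52 ]
scene [ 0.43   0.256 66.57  53.49  28.443]
scene [ 0.576  0.291 53.    54.    90.   ]
scene [  0.787  -0.544  27.    111.     90.   ]
```

View pics/u1.png

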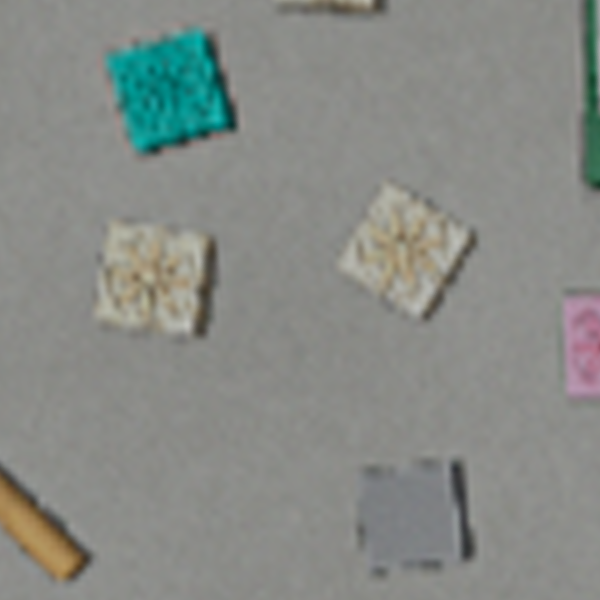

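View pics/u2.png

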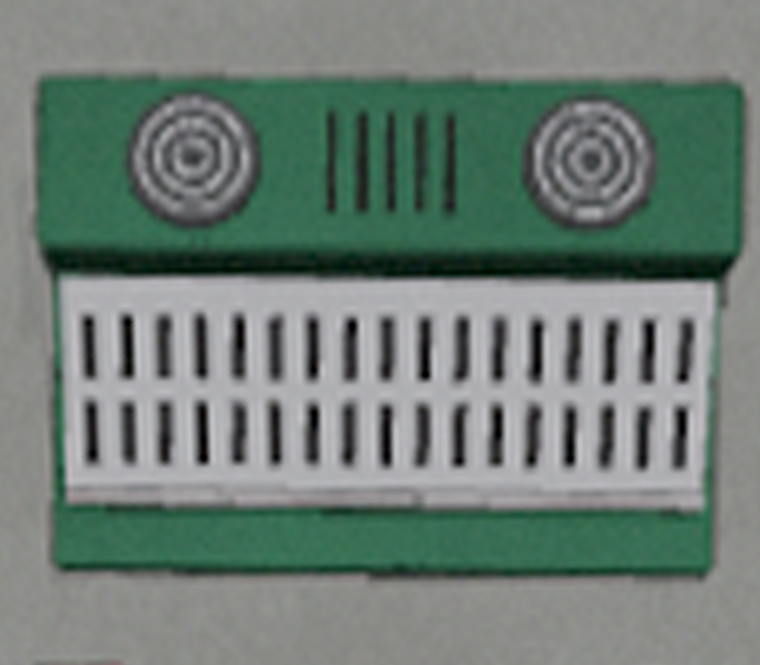

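View pics/u3.png

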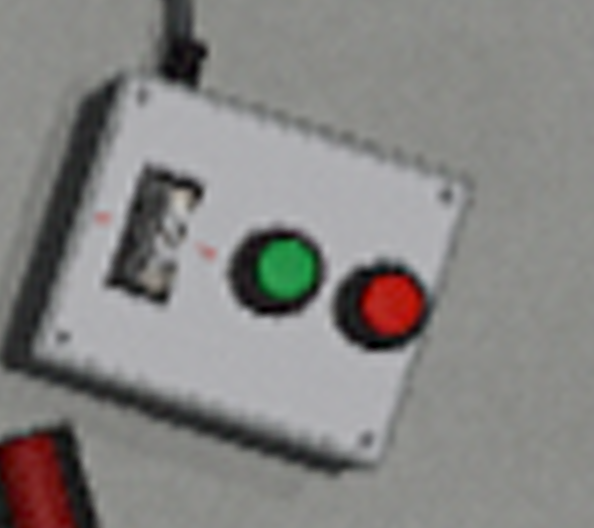

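```bash
cat >> look.py <<'E'
def fit(cam,cx,cy,z=.02,hw=.045,sub=4000):
    img=optics.read_camera(cam); return fit_img(img,cam,cx,cy,z,hw,sub)
def fit_img(img,cam,cx,cy,z=.02,hw=.045,sub=4000):
    u=unwarp(img,z,cx-hw,cx+hw,cy-hw,cy+hw,s=sub,cam=cam)
    lab=cv2.cvtColor(u,cv2.COLOR_BGR2LAB).astype(int); 
    b=lab[...,2]-np.median(lab[...,2]); L=lab[...,0]-np.median(lab[...,0])
    m=((b>5)&(L>-10)|(L>45)).astype(np.uint8)*255
    m=cv2.morphologyEx(m,cv2.MORPH_CLOSE,np.ones((15,15)));m=cv2.morphologyEx(m,cv2.MORPH_OPEN,np.ones((25,25)))
    cs=cv2.findContours(m,cv2.RETR_EXTERNAL,cv2.CHAIN_APPROX_NONE)[0]
    out=[]
    for c in cs:
        if cv2.contourArea(c)<(.03*sub)**2: continue
        (px,py),(w,h),a=cv2.minAreaRect(c)
        out.append([cx+hw-py/sub, cy+hw-px/sub, w/sub, h/sub, -a%90])
        cv2.drawContours(u,[cv2.boxPoints(((px,py),(w,h),a)).astype(int)],-1,(0,0,255),1)
    return out,u
E
python3 - <<'E'
from look import *
t=optics.read_camera("top"); s=optics.read_camera("scene")
us=[]
for c in [(.411,.373),(.425,.247),(.57,.285)]:
    for n,i in(("top",t),("scene",s)):
        r,u=fit_img(i,n,*c); us.append(cv2.resize(u,(250,250))); print(c,n,[np.round(x,4).tolist() for x in r])
cv2.imwrite("pics/f.png",np.vstack([np.hstack(us[::2]),np.hstack(us[1::2])]))
# timer, tools
def T(q,z):
    a=optics.place_of("top",q);b=optics.place_of("scene",q)
    for i in a[:1]:
        for j in b[:1]: print(q,[np.round(v,4) for v in tri(("top",*i["at"]),("scene",*j["at"]))])
for q in["wheel_crown","start_top","timer","rest","dryer"]: T(q,0)
for n,i in(("top",t),("scene",s)):
    cv2.imwrite(f"pics/w_{n}.png",unwarp(i,.088,.38,.5,-.46,-.3,s=4000,cam=n))
E
```

```text
(0.411, 0.373) top [[0.4115, 0.3738, 0.0476, 0.0482, 85.7946]]
(0.411, 0.373) scene [[0.4102, 0.3756, 0.0531, 0.053, 81.9643]]
(0.425, 0.247) top [[0.426, 0.2486, 0.0373, 0.0442, 11.3099]]
(0.425, 0.247) scene [[0.4237, 0.2494, 0.055, 0.0523, 60.5241]]
(0.57, 0.285) top [[0.573, 0.2875, 0.0484, 0.0482, 86.5834]]
(0.57, 0.285) scene [[0.5719, 0.2878, 0.053, 0.0523, 88.5217]]
wheel_crown [array([ 0.4481, -0.355 ,  0.0867]), np.float64(0.0065)]
start_top [array([ 0.4358, -0.3913,  0.1024]), np.float64(0.0025)]
timer [array([ 0.4288, -0.4833, -0.8622]), np.float64(0.4172)]
rest [array([ 0.4923, -0.0225,  0.0564]), np.float64(0.0069)]
dryer [array([ 0.5581, -0.0204,  0.017 ]), np.float64(0.0066)]
```

View pics/f.png

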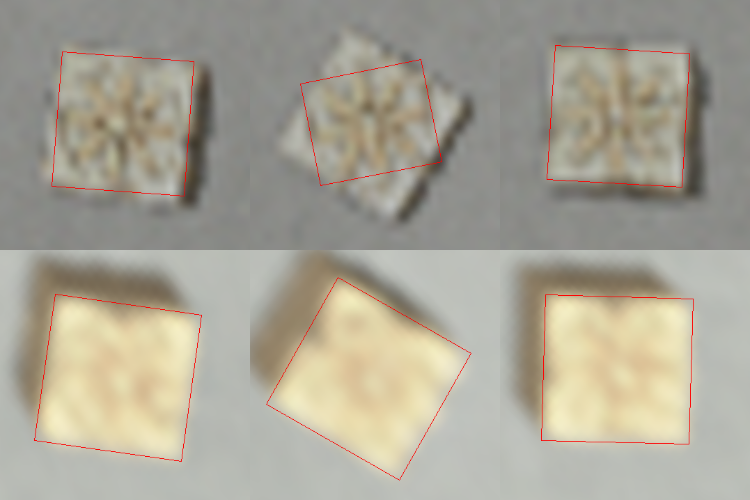

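View pics/w_top.png

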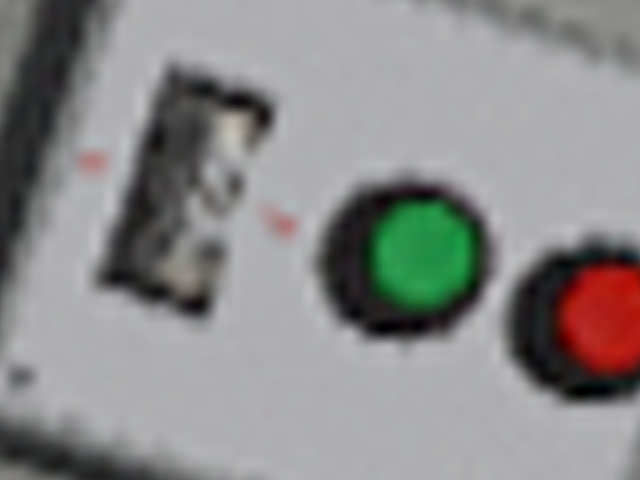

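View pics/w_scene.png

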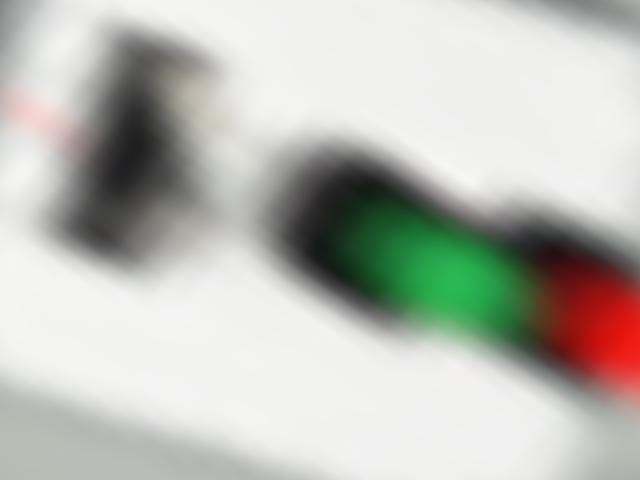

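```bash
cat > ov.py <<'E'
from look import *
def draw(ox,oy,yaw,name,tim=None):
    Rr=R.from_euler('z',yaw,degrees=True).as_matrix()@R.from_euler('y',-20,degrees=True).as_matrix()
    o=np.array([ox,oy,.05]); ims=[]
    for n,c0,w,k in(("top",(250,160),(140,75),5),("scene",(230,160),(160,110),5)):
        im=optics.read_camera(n); im=cv2.resize(im,None,fx=k,fy=k,interpolation=cv2.INTER_CUBIC)
        def L(ps,col,M=Rr):
            q=np.array([ (proj(n,o+M@np.array(p))[::-1]+.5)*k for p in ps]);cv2.polylines(im,[q.astype(int)],False,col,1)
        a=.17
        L([(0,-a,0),(.11,-a,0),(.11,a,0),(0,a,0),(0,-a,0)],(0,0,255))
        L([(0,-a,.01),(0,a,.01),(-.006,a,.01),(-.006,-a,.01),(0,-a,.01)],(255,0,0))
        x,y=c0[0]*k,c0[1]*k
        ims.append(im[y-20*k if 0 else y:y+w[1]*k,x:x+w[0]*k])
    for n,i in zip("ts",ims): cv2.imwrite(f"pics/{name}{n}.png",i)
E
python3 - <<'E'
from ov import *
for z in(.0594,): 
    u0=proj; 
    for rc in((489,67),(497,702)):
        p=np.array([.75-rc[0]/1900,.18-rc[1]/1900,.07]); pc=proj("top",p); print(at_z("top",*pc,.0594))
draw(.495,-.024,-.7,"d1")
E
```

```text
[0.49423572 0.14585281 0.0594    ]
[ 0.48999001 -0.19115089  0.0594    ]
```

View pics/d1t.png

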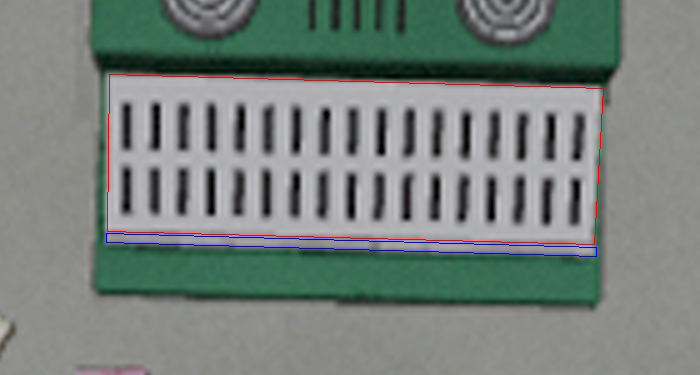

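View pics/d1s.png

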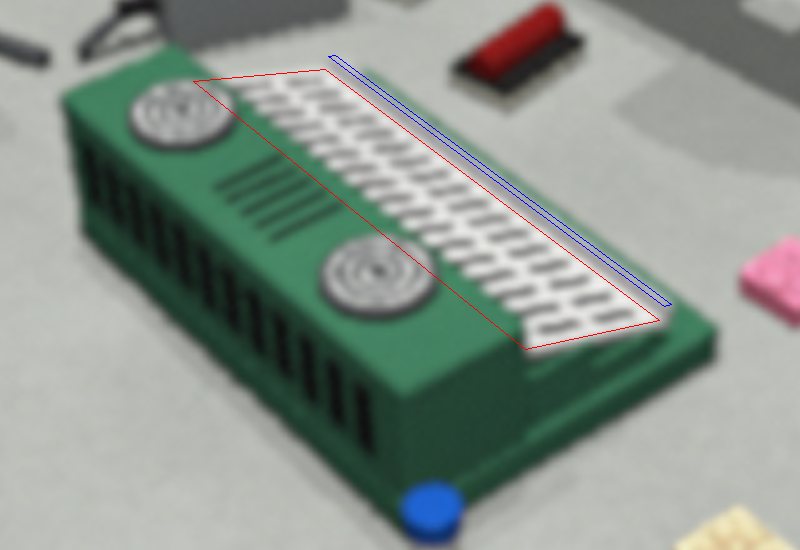

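```bash
python3 - <<'E'
from look import *
P={}
for n in("top","scene"):
    im=optics.read_camera(n);hsv=cv2.cvtColor(im,cv2.COLOR_BGR2HSV)
    for nm,ms in(("g",[((50,120,60),(75,255,255))]),("r",[((0,150,110),(6,255,255)),((174,150,110),(180,255,255))])):
        m=sum(cv2.inRange(hsv,*a) for a in ms); 
        roi=np.zeros_like(m); 
        if n=="top": roi[215:240,424:456]=255
        else: roi[120:142,260:285]=255
        ys,xs=np.nonzero(m&roi); P[n,nm]=(ys.mean(),xs.mean()); print(n,nm,P[n,nm],len(ys),at_z(n,*P[n,nm],.097),at_z(n,*P[n,nm],.09))
for k in "gr": print(k,tri(("top",*P["top",k]),("scene",*P["scene",k])))
for rc in((160,92),(222,283)):
    p=np.array([.5-rc[0]/4000,-.3-rc[1]/4000,.088]); print(at_z("top",*proj("top",p),.075))
k=12
im=optics.read_camera("scene")[115:165,245:305]; cv2.imwrite("pics/ws.png",cv2.resize(im,None,fx=k,fy=k,interpolation=cv2.INTER_CUBIC))
E
```

```text
top g (np.float64(224.44), np.float64(433.04)) 50 [ 0.43544157 -0.4027137   0.097     ] [ 0.43620144 -0.40504787  0.09      ]
top r (np.float64(229.375), np.float64(447.2916666666667)) 48 [ 0.41964336 -0.44987146  0.097     ] [ 0.42031415 -0.45247157  0.09      ]
scene g (np.float64(134.17142857142858), np.float64(272.74285714285713)) 35 [ 0.44091101 -0.39569997  0.097     ] [ 0.4345349 -0.4062123  0.09     ]
scene r (np.float64(128.5), np.float64(269.5)) 20 [ 0.42606659 -0.43933296  0.097     ] [ 0.41956391 -0.45021733  0.09      ]
g (array([ 0.4358776 , -0.40442546,  0.09135585]), np.float64(0.00046933818990102565))
r (array([ 0.41962218, -0.45190322,  0.08959997]), np.float64(0.0019480851618404725))
[ 0.46165639 -0.32647488  0.075     ]
[ 0.44599523 -0.37472135  0.075     ]
```

View pics/ws.png

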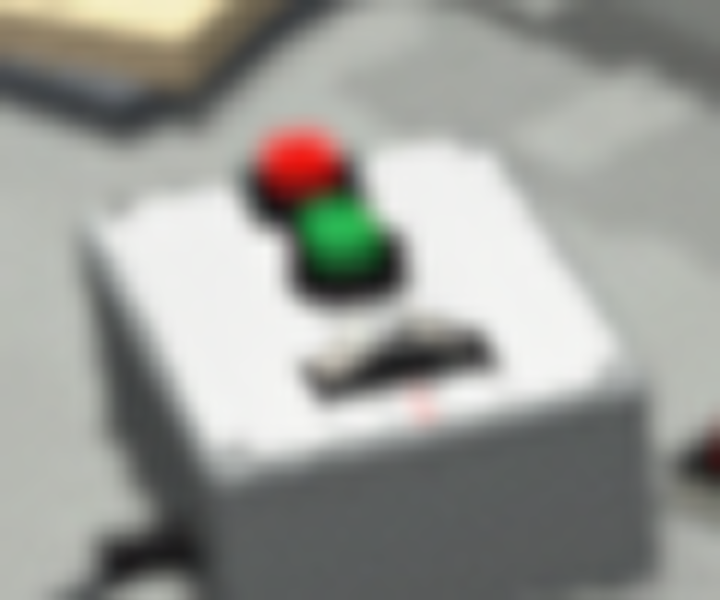

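```bash
cat > plan.py <<'E'
from h import *
def pose():
    s=sensors.get_state(); return s["eef_pos"],R.from_quat(s["tcp_rot"]).as_matrix(),s
def turn(ydir_deg,off=0):
    """rad about tool x so that tool y (mod 180) lies along world angle; nearest joint-6-legal"""
    p,M,s=pose()
    if M is None: return
    cur=np.degrees(np.arctan2(M[1,1],M[0,1])); 
    opts=[]
    for k in(-180,0,180,360,-360):
        d=ydir_deg+k-cur          # ccw world turn in deg; tool x is down -> turn about x = -d
        if abs(d)<=200: opts.append((round(-np.radians(d),3)))
    return opts,cur
def shift(target,ydir=None):
    """cm along tool axes, given (optional) future jaw dir angle deg (exact tool y dir)"""
    p,M,s=pose()
    if ydir is not None:
        a=np.radians(ydir);x=np.array([0,0,-1.]);y=np.array([np.cos(a),np.sin(a),0]);M=np.stack([x,y,np.cross(x,y)],1)
    return np.round(M.T@(np.asarray(target)-p)*100,2)
E
python3 - <<'E'
from plan import *
p,M,s=pose(); print(M.round(3)); print(s["qpos"]); print(turn(-18.3))
for a in(-18.3,161.7): print(a,shift((.454,-.3505,.15),a))
k=14
im=optics.read_camera("top")[205:235,400:460]; cv2.imwrite("pics/wt.png",cv2.resize(im,None,fx=k,fy=k,interpolation=cv2.INTER_LANCZOS4))
E
```

```text
[[-0.     0.262 -0.965]
 [-0.    -0.965 -0.262]
 [-1.     0.     0.   ]]
[-1.45597672e+00  2.86270838e-01  1.57670783e+00 -1.22272188e-05
  1.27857989e+00 -1.49955080e-01]
([np.float64(2.155), np.float64(-0.987)], np.float64(-74.82932610755373))
-18.3 [  8.13  16.88 -37.28]
161.7 [  8.13 -16.88  37.28]
```

View pics/wt.png

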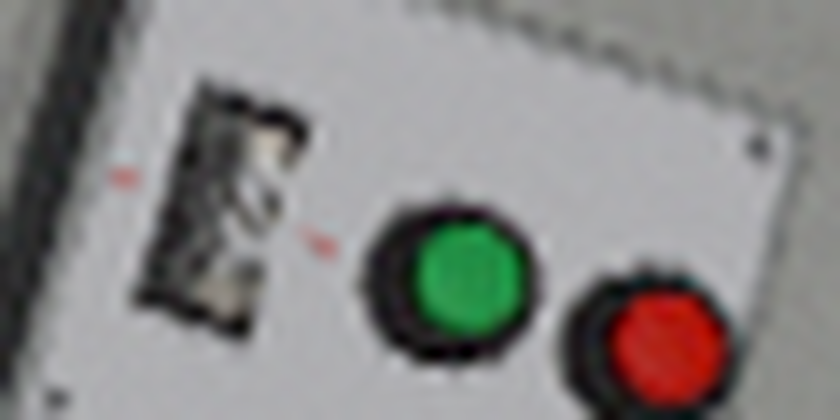

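Call:
arm_command(
  increments=[
    [[0, 0, 0, -0.1645], [0, 0, 0, -0.1645], [0, 0, 0, -0.1645], [0, 0, 0, -0.1645], [0, 0, 0, -0.1645], [0, 0, 0, -0.1645], [0.6, 1.7, -3.7, 0], [0.6, 1.7, -3.7, 0], [0.6, 1.7, -3.7, 0], [0.6, 1.7, -3.7, 0], [0.6, 1.7, -3.7, 0], [0.6, 1.7, -3.7, 0], [0.6, 1.7, -3.7, 0], [0.6, 1.7, -3.7, 0], [0.6, 1.7, -3.7, 0], [0.6, 1.7, -3.7, 0], [0, 0, 0, 0]],
  ],
  grip=0,
  grip_force=40,
)

```text
time: 4.42
eef_pos: [0.4553, -0.3513, 0.1708]
tcp_rot: [0.572, 0.416, -0.572, 0.415]
contact_force: [-0.5, -0.3, 0.5]
opening: 0.001
```

```bash
python3 - <<'E'
from plan import *
p,M,s=pose(); print(p,M[:,1],s["time"],s["contact_force"],s["opening"],s["qpos"])
xt=np.array([.949,-.314,0]);c=np.array([.454,-.3505,0])
print(shift(c-xt*.008+[0,0,.095]))
E
```

```text
[ 0.45526303 -0.35128328  0.17076395] [ 9.50745607e-01 -3.09970891e-01 -9.15117024e-04] 4.425 [-0.46097608 -0.25269282  0.53811342] 0.0013966661299121361 [-8.33676892e-01  1.26252559e-01  1.87909584e+00  2.76118764e-04
  1.13744086e+00 -5.18630068e-01]
[ 7.58 -0.94 -0.03]
```

Call:
arm_command(
  increments=[
    [[2.5, -0.3, 0, 0], [2.5, -0.3, 0, 0], [2.3, -0.3, 0, 0], [0.2, 0, 0, 0], [0.1, 0, 0, 0], [0, 0, 0, 0], [0, 0, 0, 0]],
  ],
)

```text
time: 5.3
eef_pos: [0.4461, -0.3512, 0.0964]
tcp_rot: [0.573, 0.414, -0.573, 0.415]
contact_force: [1.2, 0.3, -0.1]
opening: -0.0
```

```bash
cat > st.py <<'E'
from plan import *
p,M,s=pose(); print("t",round(s["time"],2),p.round(4),"F",s["contact_force"].round(2),"op",round(s["opening"],3),"yang",round(np.degrees(np.arctan2(M[1,1],M[0,1])),1),"q6",s["qpos"][[0,5]].round(2))
E
python3 st.py
```

```text
t 5.3 [ 0.4461 -0.3512  0.0964] F [ 1.17  0.25 -0.13] op -0.0 yang -18.3 q6 [-0.85 -0.53]
```

Call:
arm_command(
  increments=[
    [[0.3, 0, 0, 0], [0.2, 0, 0, 0], [0, 0, 0, 0], [0, 0, 0, 0]],
  ],
)

```text
time: 5.8
eef_pos: [0.4456, -0.3506, 0.0902]
tcp_rot: [-0.573, -0.414, 0.573, -0.414]
contact_force: [-0.2, 0.6, 0.1]
opening: 0.001
```

Call:
arm_command(
  increments=[
    [[0.2, 0, 0, 0], [0, 0, 0, 0], [0, 0, 0, 0]],
  ],
)

```text
time: 6.18
eef_pos: [0.4456, -0.3506, 0.0883]
tcp_rot: [0.573, 0.414, -0.573, 0.414]
contact_force: [0.7, 0.4, 0.3]
opening: 0.001
```

Call:
arm_command(
  increments=[
    [[0.1, 0, 0, 0], [0, 0, 0, 0], [0, 0, 0, 0]],
  ],
)

```text
time: 6.55
eef_pos: [0.4459, -0.3508, 0.088]
tcp_rot: [0.573, 0.414, -0.573, 0.415]
contact_force: [0.1, 0.3, 4.5]
opening: 0.001
```

Call:
arm_command(
  increments=[
    [[0.1, 0, 0, 0], [0, 0, 0, 0], [0, 0, 0, 0]],
  ],
)

```text
time: 6.92
eef_pos: [0.4463, -0.351, 0.0879]
tcp_rot: [0.573, 0.414, -0.573, 0.415]
contact_force: [-0.0, 2.8, 8.4]
opening: -0.003
```

Call:
arm_command(
  increments=[
    [[0, 0.2, 0, 0], [0, 0.2, 0, 0], [0, 0.2, 0, 0], [0, 0.2, 0, 0], [0, 0.2, 0, 0], [0, 0.2, 0, 0], [0, 0.2, 0, 0], [0, 0.2, 0, 0], [0, 0.1, 0, 0], [0, 0, 0, 0], [0, 0, 0, 0]],
  ],
)

```text
time: 8.3
eef_pos: [0.4626, -0.3564, 0.0873]
tcp_rot: [0.573, 0.413, -0.573, 0.415]
contact_force: [0.4, 0.5, 5.9]
opening: -0.001
```

Call:
arm_command(
  increments=[
    [[-1.0, 0, 0, 0], [-3, 0, 0, 0], [-3, 0, 0, 0], [0, -3, 0, 0], [0, -3, 0, 0], [0, 0, 6, 0], [0, 0, 4, 0], [0, 0, 0, 0]],
  ],
)

```text
time: 9.3
eef_pos: [0.372, -0.4342, 0.1562]
tcp_rot: [-0.574, -0.413, 0.574, -0.413]
contact_force: [0.2, 0.3, -0.5]
opening: 0.001
```

```bash
cat > wheel.py <<'E'
import sys
from look import *
im=optics.read_camera("top"); k=14
cv2.imwrite(f"pics/{sys.argv[1]}.png",cv2.resize(im[205:235,400:460],None,fx=k,fy=k,interpolation=cv2.INTER_LANCZOS4))
E
python3 st.py; python3 wheel.py wt2
```

```text
t 9.3 [ 0.372  -0.4342  0.1562] F [ 0.2   0.35 -0.46] op 0.001 yang -18.5 q6 [-1.04 -0.72]
```

View pics/wt2.png

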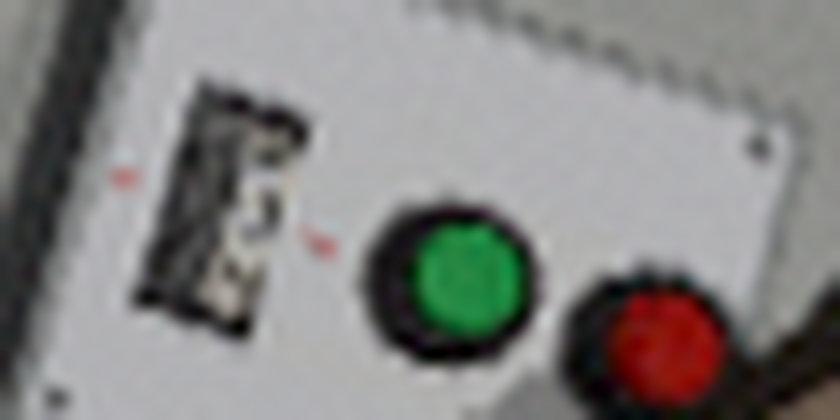

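Call:
arm_command(
  increments=[
    [[0, 0, -5, 0], [0, 0, -5, 0], [0, 2.2, 0, 0], [0, 2.1, 0, 0], [3, 0, 0, 0], [2.5, 0, 0, 0], [0.5, 0, 0, 0], [0, 0, 0, 0], [0, 0, 0, 0]],
  ],
)

```text
time: 10.48
eef_pos: [0.4463, -0.351, 0.0977]
tcp_rot: [0.573, 0.414, -0.573, 0.415]
contact_force: [0.7, -0.8, 0.9]
opening: -0.002
```

```bash
python3 st.py; python3 - <<'E'
from plan import *
xt=np.array([.949,-.314,0]);c=np.array([.454,-.3505,0])
print(shift(c-xt*.0085+[0,0,.088]))
E
```

```text
t 10.47 [ 0.4463 -0.351   0.0977] F [ 0.72 -0.77  0.86] op -0.002 yang -18.3 q6 [-0.85 -0.53]
[ 0.97 -0.13 -0.29]
```

Call:
arm_command(
  increments=[
    [[0.7, 0, 0, 0], [0.3, 0, 0, 0], [0.2, 0, 0, 0], [0, 0, 0, 0], [0, 0.2, 0, 0], [0, 0.2, 0, 0], [0, 0.2, 0, 0], [0, 0.2, 0, 0], [0, 0.2, 0, 0], [0, 0.2, 0, 0], [0, 0.2, 0, 0], [0, 0.2, 0, 0], [0, 0.1, 0, 0], [0, 0, 0, 0]],
  ],
)

```text
time: 12.22
eef_pos: [0.4634, -0.3569, 0.087]
tcp_rot: [0.574, 0.413, -0.573, 0.415]
contact_force: [0.8, 1.6, 9.6]
opening: 0.001
```

Call:
arm_command(
  increments=[
    [[-1.2, 0, 0, 0], [0, -1.7, 0, 0], [0, 0, 0, 0], [0.7, 0, 0, 0], [0.3, 0, 0, 0], [0.2, 0, 0, 0], [0, 0, 0, 0], [0, 0.2, 0, 0], [0, 0.2, 0, 0], [0, 0.2, 0, 0], [0, 0.2, 0, 0], [0, 0.2, 0, 0], [0, 0.2, 0, 0], [0, 0.2, 0, 0], [0, 0.2, 0, 0], [0, 0.1, 0, 0], [0, 0, 0, 0]],
  ],
)

```text
time: 14.35
eef_pos: [0.4638, -0.357, 0.0869]
tcp_rot: [0.574, 0.413, -0.573, 0.415]
contact_force: [0.4, 3.6, 10.0]
opening: 0.004
```

Call:
arm_command(
  increments=[
    [[-1.2, 0, 0, 0], [0, -1.7, 0, 0], [0, 0, 0, 0], [0.7, 0, 0, 0], [0.3, 0, 0, 0], [0.2, 0, 0, 0], [0, 0, 0, 0], [0, 0.2, 0, 0], [0, 0.2, 0, 0], [0, 0.2, 0, 0], [0, 0.2, 0, 0], [0, 0.2, 0, 0], [0, 0.2, 0, 0], [0, 0.2, 0, 0], [0, 0.2, 0, 0], [0, 0.1, 0, 0], [0, 0, 0, 0]],
  ],
)

```text
time: 16.48
eef_pos: [0.4638, -0.357, 0.0869]
tcp_rot: [0.574, 0.413, -0.573, 0.415]
contact_force: [0.2, 2.6, 9.5]
opening: 0.005
```

Call:
arm_command(
  increments=[
    [[-2.0, 0, 0, 0], [-3, 0, 0, 0], [-2, 0, 0, 0], [0, -4, 0, 0], [0, -4, 0, 0], [0, 0, 6, 0], [0, 0, 4, 0], [0, 0, 0, 0]],
  ],
)

```text
time: 17.48
eef_pos: [0.3534, -0.4281, 0.1548]
tcp_rot: [-0.574, -0.413, 0.574, -0.414]
contact_force: [-0.4, 0.6, 0.6]
opening: 0.002
```

```bash
python3 st.py; python3 wheel.py wt3
```

```text
t 17.48 [ 0.3534 -0.4281  0.1548] F [-0.39  0.57  0.64] op 0.002 yang -18.5 q6 [-1.06 -0.74]
```

View pics/wt3.png

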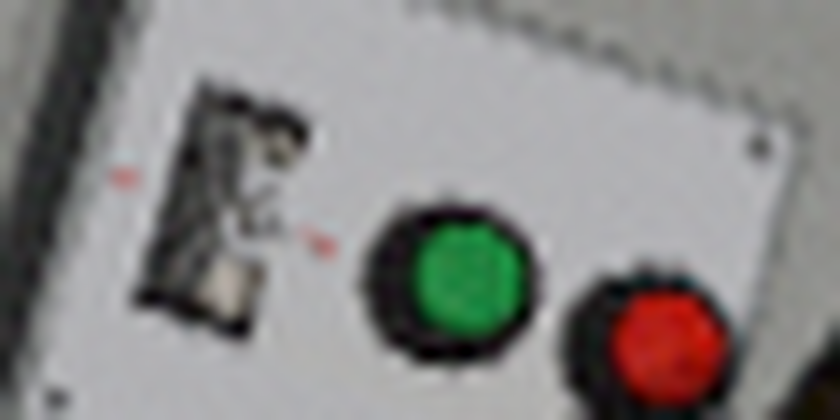

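Call:
arm_command(
  increments=[
    [[0, 0, -6, 0], [0, 0, -4, 0], [0, 3.3, 0, 0], [0, 3.0, 0, 0], [3, 0, 0, 0], [2.5, 0, 0, 0], [0.4, 0, 0, 0], [0, 0, 0, 0], [0.5, 0, 0, 0], [0.4, 0, 0, 0], [0.2, 0, 0, 0], [0, 0, 0, 0]],
  ],
)

```text
time: 19.02
eef_pos: [0.4471, -0.3516, 0.0878]
tcp_rot: [0.574, 0.413, -0.573, 0.415]
contact_force: [-1.5, 3.0, 10.6]
opening: -0.001
```

Call:
arm_command(
  increments=[
    [[0, 0.2, 0, 0], [0, 0.2, 0, 0], [0, 0.2, 0, 0], [0, 0.2, 0, 0], [0, 0.2, 0, 0], [0, 0.2, 0, 0], [0, 0.2, 0, 0], [0, 0.2, 0, 0], [0, 0.1, 0, 0], [0, 0, 0, 0]],
  ],
)

```text
time: 20.27
eef_pos: [0.4634, -0.357, 0.0871]
tcp_rot: [0.574, 0.413, -0.573, 0.416]
contact_force: [0.1, 2.3, 7.2]
opening: 0.003
```

Call:
arm_command(
  increments=[
    [[-2.0, 0, 0, 0], [-3, 0, 0, 0], [-2, 0, 0, 0], [0, -4, 0, 0], [0, -4, 0, 0], [0, 0, 6, 0], [0, 0, 4, 0], [0, 0, 0, 0]],
  ],
)

```text
time: 21.28
eef_pos: [0.3534, -0.4282, 0.1552]
tcp_rot: [-0.574, -0.413, 0.574, -0.414]
contact_force: [0.0, 1.5, -0.4]
opening: 0.004
```

```bash
python3 st.py; python3 wheel.py wt4
```

```text
t 21.27 [ 0.3534 -0.4282  0.1552] F [ 0.03  1.53 -0.45] op 0.004 yang -18.5 q6 [-1.06 -0.74]
```

View pics/wt4.png

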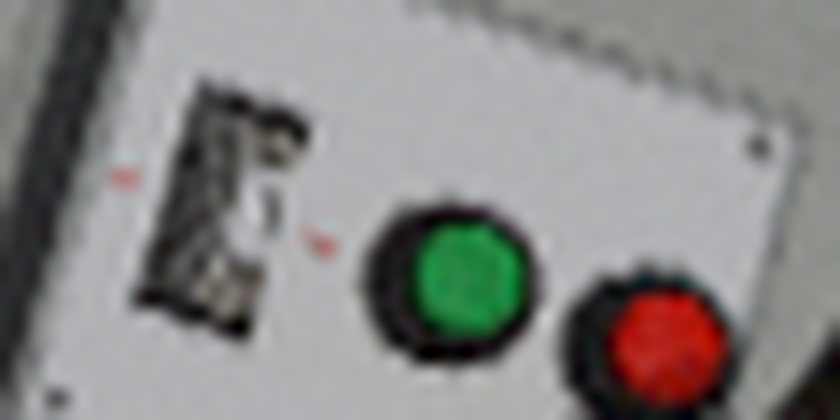

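```bash
python3 - <<'E'
from look import *
t=optics.read_camera("top"); cv2.imwrite("pics/top1.png",t); cv2.imwrite("pics/scene1.png",optics.read_camera("scene"))
E
```

```text
(no output)
```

View pics/top1.png

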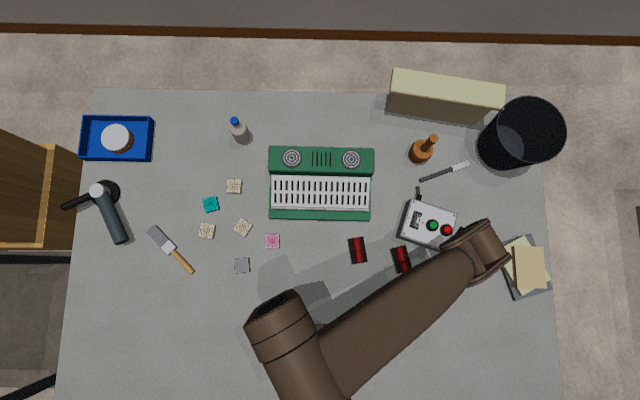

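View pics/scene1.png

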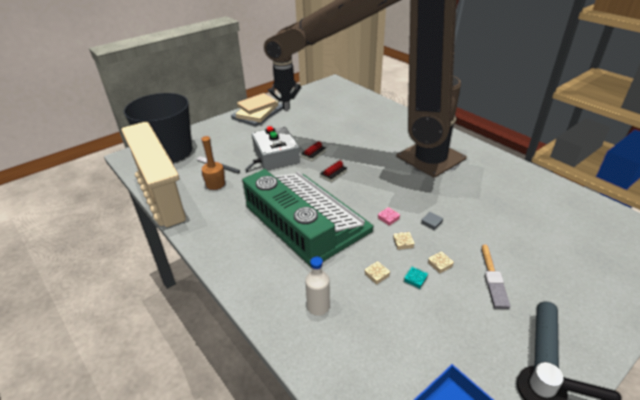

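Call:
arm_command(
  increments=[
    [[-3, 0, 0, 0], [-2, 0, 0, 0], [0, 0, 0, -0.168], [0, 0, 0, -0.168], [0, 0, 0, -0.168], [0, 0, 0, -0.168], [0, 0, 0, -0.168], [0, 0, 0, -0.168], [0, 0, 0, -0.168], [0, 0, 0, -0.168], [0, 0, 0, -0.168], [0, 0, 0, -0.168], [0, 0, 0, -0.168], [0, 0, 0, 0]],
  ],
  grip=7.5,
  grip_force=40,
)

```text
time: 23.18
eef_pos: [0.3549, -0.4252, 0.2047]
tcp_rot: [0.015, 0.707, -0.015, 0.707]
contact_force: [0.6, 0.6, -0.5]
opening: 0.873
```

```bash
python3 st.py;python3 - <<'E'
from plan import *
print(shift((.5725,.2877,.10)))
E
```

```text
t 23.18 [ 0.3549 -0.4252  0.2047] F [ 0.57  0.55 -0.55] op 0.873 yang 87.6 q6 [-1.06 -2.59]
[10.46 72.16 18.7 ]
```

Call:
arm_command(
  increments=[
    [[0, 4.8, 1.25, 0], [0, 4.8, 1.25, 0], [0, 4.8, 1.25, 0], [0, 4.8, 1.25, 0], [0, 4.8, 1.25, 0], [0, 4.8, 1.25, 0], [0, 4.8, 1.25, 0], [0, 4.8, 1.25, 0], [0, 4.8, 1.25, 0], [0, 4.8, 1.25, 0], [0, 4.8, 1.25, 0], [0, 4.8, 1.25, 0], [0, 4.8, 1.25, 0], [2.5, 4.8, 1.25, 0], [2.5, 4.8, 1.25, 0], [2.5, 0, 0, 0], [2.5, 0, 0, 0], [0, 0, 0, 0], [0, 0, 0, 0]],
  ],
)

```text
time: 25.55
eef_pos: [0.5724, 0.286, 0.1056]
tcp_rot: [0.015, 0.706, -0.015, 0.707]
contact_force: [-0.3, 0.0, 0.2]
opening: 0.881
```

```bash
python3 st.py;python3 - <<'E'
from look import *
from plan import shift
us=[]
for n in("scene","top"):
    r,u=fit(n,.57,.285); us.append(u); print(r)
    im=optics.read_camera(n); r0=((140,270),(180,290))[n=="top"]
    us.append(cv2.resize(im[230:310,330:490] if n=="scene" else im[160:260,170:300],(720,int(720*80/160)) if n=="scene" else (520,400)))
cv2.imwrite("pics/g1.png",us[1]);cv2.imwrite("pics/g1t.png",us[3])
print(shift((.5725,.2877,.004)))
E
```

```text
t 25.55 [0.5724 0.286  0.1056] F [-0.27  0.02  0.21] op 0.881 yang 87.5 q6 [ 0.31 -1.22]
[[0.578125, 0.293, 0.05825, 0.0595, 0.0]]
[]
[10.2   0.17 -0.05]
```

View pics/g1.png

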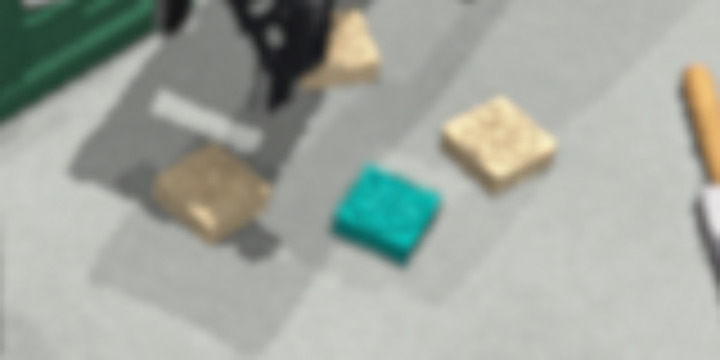

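Call:
arm_command(
  increments=[
    [[2.5, 0.15, 0, 0], [2.5, 0, 0, 0], [2.5, 0, 0, 0], [1.5, 0, 0, 0], [0.8, 0, 0, 0], [0.3, 0, 0, 0], [0, 0, 0, 0], [0, 0, 0, 0]],
  ],
)

```text
time: 26.75
eef_pos: [0.5725, 0.2875, 0.0042]
tcp_rot: [0.015, 0.706, -0.015, 0.707]
contact_force: [-0.1, 0.2, 0.2]
opening: 0.876
```

Call:
arm_command(
  increments=[
    [[0, 0, 0, 0], [0, 0, 0, 0], [0, 0, 0, 0], [0, 0, 0, 0], [0, 0, 0, 0], [0, 0, 0, 0]],
  ],
  grip=3.5,
  grip_force=40,
)

```text
time: 27.5
eef_pos: [0.5724, 0.2874, 0.004]
tcp_rot: [0.015, 0.707, -0.015, 0.707]
contact_force: [-0.1, -0.5, 5.5]
opening: 0.572
```

```bash
python3 st.py
```

```text
t 27.5 [0.5724 0.2874 0.004 ] F [-0.06 -0.52  5.47] op 0.572 yang 87.6 q6 [ 0.31 -1.22]
```

Call:
arm_command(
  increments=[
    [[-1, 0, 0, 0], [-2, 0, 0, 0], [-4, 0, 0, 0], [-5, 0, 0, 0], [-3, 0, 0, 0], [0, 0, 0, 0]],
  ],
  grip_force=60,
)

```text
time: 28.25
eef_pos: [0.5738, 0.2879, 0.1577]
tcp_rot: [0.016, 0.704, -0.014, 0.71]
contact_force: [-0.1, -0.7, -1.6]
opening: 0.571
```

```bash
python3 st.py; python3 - <<'E'
from plan import *
print(turn(89.2)); print(shift((.530,.078,.12),89.2))
E
```

```text
t 28.25 [0.5738 0.2879 0.1577] F [-0.09 -0.71 -1.55] op 0.571 yang 87.6 q6 [ 0.31 -1.22]
([np.float64(3.114), np.float64(-0.028), np.float64(-3.169)], np.float64(87.6099276759022))
[  3.77 -21.05  -4.09]
```

Call:
arm_command(
  increments=[
    [[0, 0, 0, -0.028], [0, -4.2, -0.8, 0], [0, -4.2, -0.8, 0], [0, -4.2, -0.8, 0], [0, -4.2, -0.8, 0], [0, -4.2, -0.8, 0], [2, 0, 0, 0], [2, 0, 0, 0], [1.0, 0, 0, 0], [0, 0, 0, 0], [0, 0, 0, 0]],
  ],
)

```text
time: 29.62
eef_pos: [0.5293, 0.0779, 0.1036]
tcp_rot: [0.005, 0.707, -0.005, 0.707]
contact_force: [-0.0, -0.0, -1.1]
opening: 0.567
```

```bash
python3 st.py; python3 - <<'E'
from look import *
im=optics.read_camera("scene"); cv2.imwrite("pics/p1.png",cv2.resize(im[150:280,230:400],None,fx=4,fy=4,interpolation=cv2.INTER_CUBIC))
E
```

```text
t 29.62 [0.5293 0.0779 0.1036] F [-0.04 -0.03 -1.1 ] op 0.567 yang 89.2 q6 [-0.04 -1.6 ]
```

View pics/p1.png

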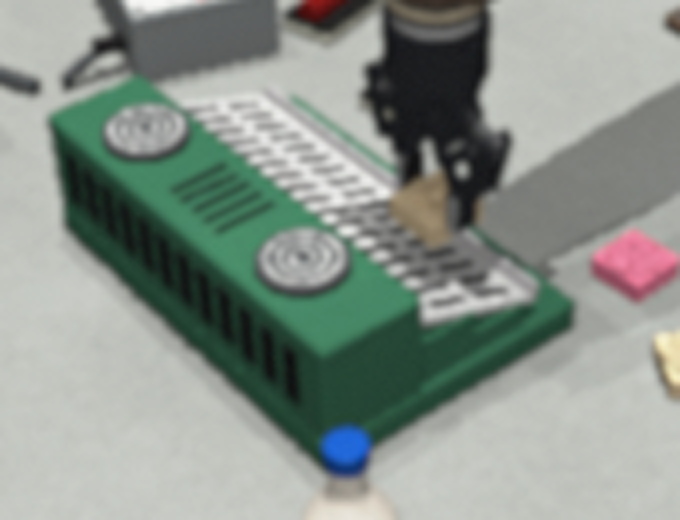

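Call:
arm_command(
  increments=[
    [[1.5, 0, 0, 0], [1.0, 0, 0, 0], [0.2, 0, 0, 0], [0.2, 0, 0, 0], [0, 0, 0, 0]],
  ],
  grip_force=25,
)

```text
time: 30.3
eef_pos: [0.5278, 0.0779, 0.075]
tcp_rot: [0.005, 0.709, -0.005, 0.706]
contact_force: [-7.1, 0.1, 5.9]
opening: 0.562
```

Call:
arm_command(
  increments=[
    [[0.2, 0, 0, 0], [0, 0, 0, 0], [0, 0, 0, 0]],
  ],
)

```text
time: 30.68
eef_pos: [0.5277, 0.0779, 0.0747]
tcp_rot: [0.005, 0.709, -0.005, 0.705]
contact_force: [-11.3, -0.8, 14.8]
opening: 0.57
```

Call:
arm_command(
  increments=[
    [[0.2, 0, 0, 0], [0, 0, 0, 0], [0, 0, 0, 0]],
  ],
  grip_force=20,
)

```text
time: 31.05
eef_pos: [0.5277, 0.0779, 0.0744]
tcp_rot: [0.004, 0.709, -0.005, 0.705]
contact_force: [-16.5, -1.3, 24.1]
opening: 0.568
```

Call:
arm_command(
  increments=[
    [[-0.2, 0, 0, 0], [-0.2, 0, 0, 0], [0, 0, 0, 0], [0, 0, 0, 0]],
  ],
)

```text
time: 31.55
eef_pos: [0.5285, 0.0779, 0.0752]
tcp_rot: [0.005, 0.708, -0.005, 0.706]
contact_force: [-6.9, -0.2, 7.1]
opening: 0.567
```

Call:
arm_command(
  increments=[
    [[0, 0, 0, 0], [0, 0, 0, 0], [0, 0, 0, 0], [0, 0, 0, 0]],
  ],
  grip=5.6,
)

```text
time: 32.05
eef_pos: [0.5291, 0.0778, 0.0742]
tcp_rot: [0.005, 0.707, -0.005, 0.707]
contact_force: [0.8, -0.2, -0.5]
opening: 0.653
```

Call:
arm_command(
  increments=[
    [[-2, 0, 0, 0], [-4, 0, 0, 0], [-4, 0, 0, 0], [-2, 0, 0, 0], [0, 5, 0, 0], [0, 5, 0, 0], [0, 5, 0, 0], [0, 0, 0, 0]],
  ],
)

```text
time: 33.05
eef_pos: [0.5306, 0.2306, 0.1942]
tcp_rot: [0.004, 0.707, -0.003, 0.707]
contact_force: [-0.8, -1.1, 0.5]
opening: 0.657
```

```bash
python3 st.py; cat > ov2.py <<'E'
import sys
from look import *
t=optics.read_camera("top");s=optics.read_camera("scene")
a=cv2.resize(t[160:235,255:385],None,fx=5,fy=5,interpolation=cv2.INTER_CUBIC)
b=cv2.resize(s[165:250,235:385],None,fx=5,fy=5,interpolation=cv2.INTER_CUBIC)
cv2.imwrite(f"pics/{sys.argv[1]}t.png",a);cv2.imwrite(f"pics/{sys.argv[1]}s.png",b)
E
python3 ov2.py q1
```

```text
t 33.05 [0.5306 0.2306 0.1942] F [-0.8  -1.1   0.54] op 0.657 yang 89.5 q6 [ 0.23 -1.33]
```

View pics/q1t.png

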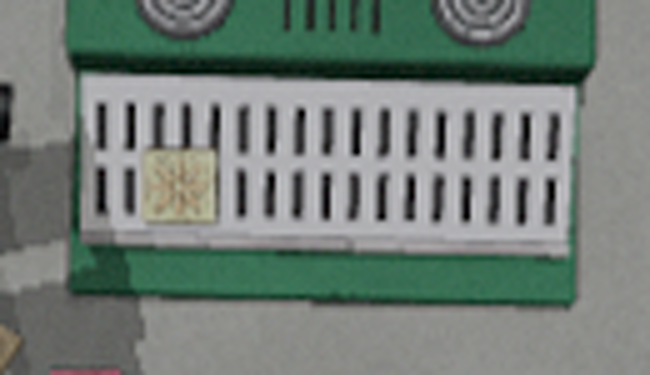

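View pics/q1s.png

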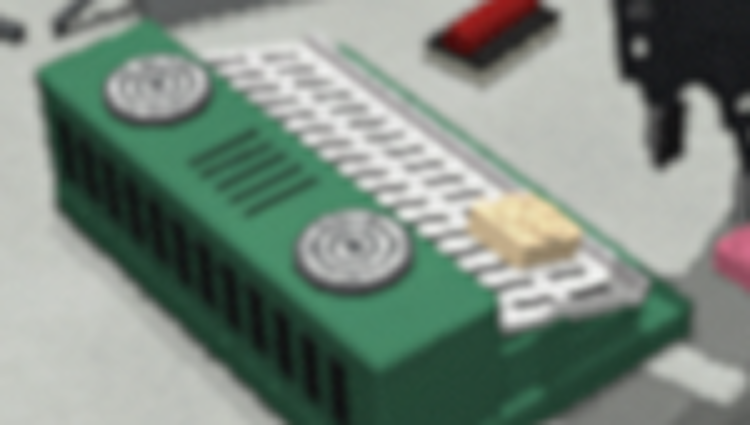

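```bash
python3 - <<'E'
from look import *
from plan import *
for c in [(.411,.373),(.425,.247)]:
    for n in("top","scene"): print(c,n,[np.round(x,4).tolist() for x in fit(n,*c)[0]])
print(turn(85), shift((.411,.3743,.08),84.5),turn(59.5),shift((.4245,.2485,.08),59.5))
im=optics.read_camera("scene"); cv2.imwrite("pics/g2.png",cv2.resize(im[200:310,330:530],None,fx=3,fy=3))
E
```

```text
(0.411, 0.373) top [[0.4112, 0.4002, 0.0895, 0.0355, 0.0]]
(0.411, 0.373) scene [[0.4098, 0.3756, 0.0533, 0.0528, 81.6561]]
(0.425, 0.247) top []
(0.425, 0.247) scene [[0.415, 0.2262, 0.061, 0.0522, 56.4493]]
([np.float64(3.213), np.float64(0.072), np.float64(-3.07)], np.float64(89.11459946769745)) [ 11.43  13.54 -13.38] ([np.float64(0.517), np.float64(-2.625)], np.float64(89.11459946769745)) [ 11.43  -3.54 -10.31]
```

View pics/g2.png

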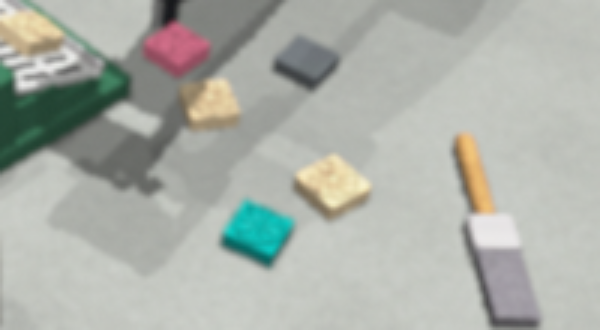

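Call:
arm_command(
  increments=[
    [[0, 0, 0, 0.085], [0, 3.4, -3.3, 0], [0, 3.4, -3.3, 0], [2, 3.4, -3.3, 0], [3, 3.4, -3.3, 0], [3, 0, 0, 0], [2, 0, 0, 0], [0, 0, 0, 0], [0, 0, 0, 0]],
  ],
  grip=7.5,
)

```text
time: 34.52
eef_pos: [0.4141, 0.3761, 0.0954]
tcp_rot: [0.036, 0.706, -0.035, 0.707]
contact_force: [-0.2, 0.4, -0.1]
opening: 0.877
```

```bash
python3 st.py; python3 - <<'E'
from plan import *
print(shift((.411,.3745,.004)))
from look import *
im=optics.read_camera("scene"); cv2.imwrite("pics/g3.png",cv2.resize(im[200:310,330:530],None,fx=3,fy=3))
E
```

```text
t 34.52 [0.4141 0.3761 0.0954] F [-0.23  0.43 -0.05] op 0.877 yang 84.3 q6 [ 0.56 -0.92]
[ 9.14 -0.2  -0.3 ]
```

View pics/g3.png

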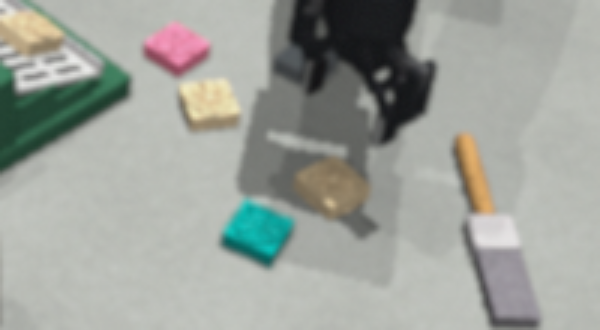

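Call:
arm_command(
  increments=[
    [[2.5, -0.2, -0.3, 0], [2.5, 0, 0, 0], [2.3, 0, 0, 0], [1.2, 0, 0, 0], [0.6, 0, 0, 0], [0, 0, 0, 0], [0, 0, 0, 0]],
  ],
)

```text
time: 35.45
eef_pos: [0.4107, 0.3749, 0.0043]
tcp_rot: [0.035, 0.706, -0.035, 0.707]
contact_force: [0.4, 0.5, 0.1]
opening: 0.879
```

Call:
arm_command(
  increments=[
    [[0, 0, 0, 0], [0, 0, 0, 0], [0, 0, 0, 0], [0, 0, 0, 0], [0, 0, 0, 0], [0, 0, 0, 0]],
  ],
  grip=3.5,
  grip_force=50,
)

```text
time: 36.2
eef_pos: [0.4107, 0.3749, 0.0044]
tcp_rot: [0.035, 0.706, -0.035, 0.707]
contact_force: [-1.5, -0.7, 5.3]
opening: 0.569
```

Call:
arm_command(
  increments=[
    [[-1, 0, 0, 0], [-2, 0, 0, 0], [-4, 0, 0, 0], [-5, 0, 0, 0], [-3, 0, 0, 0], [0, 0, 0, 0]],
  ],
  grip_force=60,
)

```text
time: 36.95
eef_pos: [0.4116, 0.3756, 0.1574]
tcp_rot: [0.036, 0.704, -0.033, 0.709]
contact_force: [-0.6, 0.3, -3.0]
opening: 0.568
```

```bash
python3 st.py; python3 - <<'E'
from plan import *
print(turn(89.2)); print(shift((.525,-.122,.105),89.2))
E
```

```text
t 36.95 [0.4116 0.3756 0.1574] F [-0.59  0.29 -2.96] op 0.568 yang 84.4 q6 [ 0.56 -0.91]
([np.float64(3.057), np.float64(-0.085), np.float64(-3.226)], np.float64(84.35022575010875))
[  5.24 -49.6   12.03]
```

Call:
arm_command(
  increments=[
    [[0, 0, 0, -0.085], [0, -4.96, 1.2, 0], [0, -4.96, 1.2, 0], [0, -4.96, 1.2, 0], [0, -4.96, 1.2, 0], [0, -4.96, 1.2, 0], [0, -4.96, 1.2, 0], [0, -4.96, 1.2, 0], [0, -4.96, 1.2, 0], [0, -4.96, 1.2, 0], [0, -4.96, 1.2, 0], [2, 0, 0, 0], [2, 0, 0, 0], [1.0, 0, 0, 0], [0, 0, 0, 0], [0, 0, 0, 0]],
  ],
)

```text
time: 38.95
eef_pos: [0.5234, -0.1231, 0.1038]
tcp_rot: [0.005, 0.707, -0.005, 0.707]
contact_force: [-0.1, 0.3, -1.6]
opening: 0.567
```

```bash
python3 st.py; python3 - <<'E'
from plan import *
from look import *
print(shift((.525,-.122,.077)))
im=optics.read_camera("scene"); cv2.imwrite("pics/p2.png",cv2.resize(im[110:250,210:440],None,fx=3,fy=3,interpolation=cv2.INTER_CUBIC))
for n in("top","scene"): 
    r,u=fit_img(optics.read_camera(n),n,.414,.232); print([np.round(x,4).tolist() for x in r]); cv2.imwrite(f"pics/b{n}.png",u)
E
```

```text
t 38.95 [ 0.5234 -0.1231  0.1038] F [-0.05  0.25 -1.61] op 0.567 yang 89.2 q6 [-0.42 -1.98]
[2.68 0.11 0.15]
[[0.4164, 0.2249, 0.0387, 0.0403, 45.0]]
[[0.4145, 0.2241, 0.0546, 0.0527, 60.5241]]
```

View pics/p2.png

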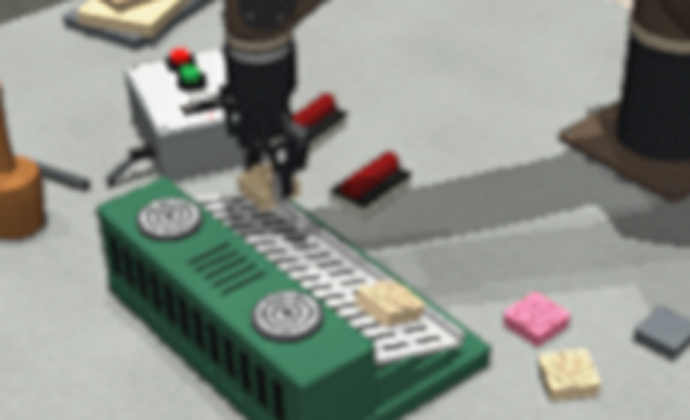

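View pics/btop.png

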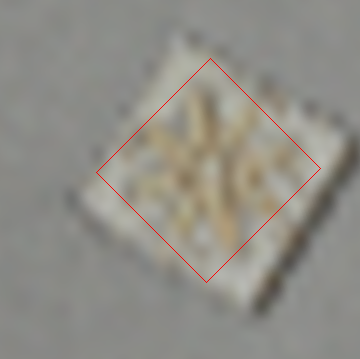

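View pics/bscene.png

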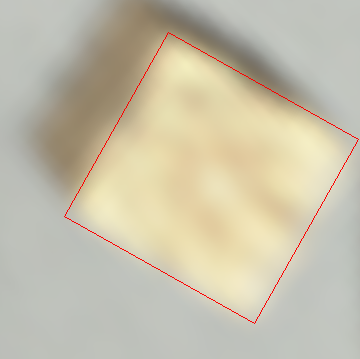

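Call:
arm_command(
  increments=[
    [[1.5, 0.1, 0.1, 0], [0.8, 0, 0, 0], [0.2, 0, 0, 0], [0.2, 0, 0, 0], [0, 0, 0, 0], [0, 0, 0, 0]],
  ],
)

```text
time: 39.85
eef_pos: [0.5244, -0.1223, 0.0766]
tcp_rot: [0.005, 0.707, -0.005, 0.707]
contact_force: [0.2, 0.1, -1.7]
opening: 0.567
```

Call:
arm_command(
  increments=[
    [[0.2, 0, 0, 0], [0, 0, 0, 0], [0, 0, 0, 0]],
  ],
)

```text
time: 40.22
eef_pos: [0.5245, -0.1224, 0.0748]
tcp_rot: [0.005, 0.707, -0.005, 0.707]
contact_force: [-0.1, 0.4, 0.9]
opening: 0.571
```

Light contact reached; release and go for tile B.

Call:
arm_command(
  increments=[
    [[0, 0, 0, 0], [0, 0, 0, 0], [0, 0, 0, 0], [0, 0, 0, 0]],
  ],
  grip=5.6,
  grip_force=40,
)

```text
time: 40.72
eef_pos: [0.5241, -0.1222, 0.0743]
tcp_rot: [0.005, 0.707, -0.005, 0.707]
contact_force: [-1.0, -0.0, 0.5]
opening: 0.659
```

Call:
arm_command(
  increments=[
    [[-2, 0, 0, 0], [-4, 0, 0, 0], [-4, 0, 0, 0], [-2, 0, 0, 0], [0, 4, -1, 0], [0, 4, -1, 0], [0, 4, -1, 0], [0, 4, -1, 0], [0, 0, 0, 0]],
  ],
)

```text
time: 41.85
eef_pos: [0.4855, 0.0404, 0.1942]
tcp_rot: [0.004, 0.707, -0.003, 0.707]
contact_force: [-0.1, -1.0, 0.1]
opening: 0.655
```

```bash
python3 st.py; python3 ov2.py q2; python3 - <<'E'
from plan import *
print(turn(60)); print(shift((.4155,.223,.09),60))
E
```

```text
t 41.85 [0.4855 0.0404 0.1942] F [-0.11 -1.    0.13] op 0.655 yang 89.4 q6 [-0.13 -1.69]
([np.float64(0.511), np.float64(-2.631)], np.float64(89.26877726413505))
[ 10.44  12.45 -15.37]
```

View pics/q2s.png

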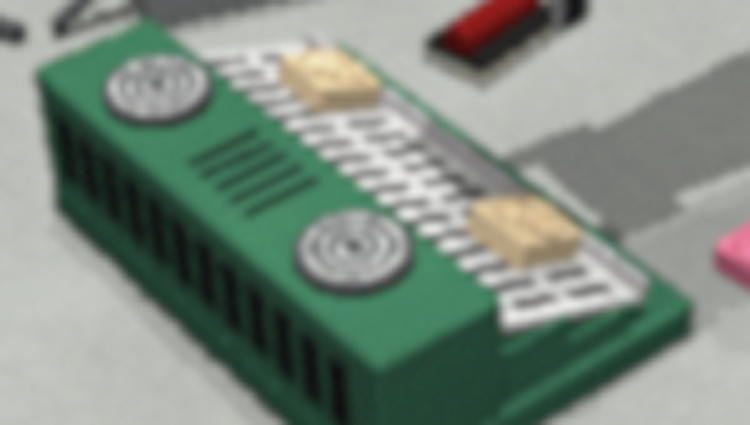

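Call:
arm_command(
  increments=[
    [[0, 0, 0, 0.17], [0, 0, 0, 0.17], [0, 0, 0, 0.17], [0, 3.1, -3.84, 0], [0, 3.1, -3.84, 0], [0, 3.1, -3.84, 0], [2, 3.1, -3.84, 0], [3, 0, 0, 0], [3, 0, 0, 0], [1.5, 0, 0, 0], [0, 0, 0, 0], [0, 0, 0, 0]],
  ],
  grip=7.5,
)

```text
time: 43.45
eef_pos: [0.4166, 0.2224, 0.1005]
tcp_rot: [0.184, 0.682, -0.183, 0.684]
contact_force: [1.2, -0.0, 0.1]
opening: 0.876
```

```bash
python3 st.py; python3 - <<'E'
from plan import *
from look import *
print(shift((.4155,.223,.004)))
im=optics.read_camera("scene"); cv2.imwrite("pics/g4.png",cv2.resize(im[190:290,330:530],None,fx=3,fy=3))
E
```

```text
t 43.45 [0.4166 0.2224 0.1005] F [ 1.22 -0.02  0.07] op 0.876 yang 59.9 q6 [ 0.28 -0.77]
[ 9.65 -0.02 -0.14]
```

View pics/g4.png

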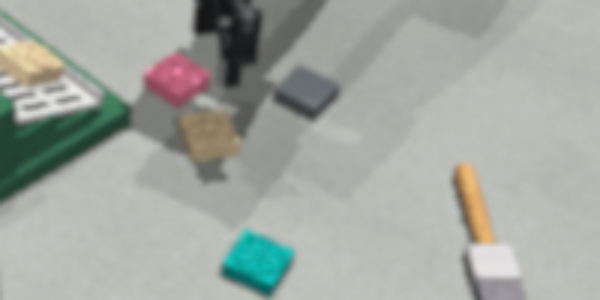

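Call:
arm_command(
  increments=[
    [[0, 0, -0.1, 0], [0, 0, 0, 0], [2.5, 0, 0, 0], [2.5, 0, 0, 0], [2.3, 0, 0, 0], [1.4, 0, 0, 0], [0.9, 0, 0, 0], [0, 0, 0, 0], [0, 0, 0, 0]],
  ],
  grip=6.4,
)

```text
time: 44.62
eef_pos: [0.4152, 0.2233, 0.004]
tcp_rot: [0.183, 0.683, -0.183, 0.683]
contact_force: [-0.5, 0.6, 0.3]
opening: 0.753
```

Call:
arm_command(
  increments=[
    [[0, 0, 0, 0], [0, 0, 0, 0], [0, 0, 0, 0], [0, 0, 0, 0], [0, 0, 0, 0], [0, 0, 0, 0]],
  ],
  grip=3.5,
  grip_force=50,
)

```text
time: 45.38
eef_pos: [0.4155, 0.2234, 0.0045]
tcp_rot: [0.183, 0.682, -0.183, 0.684]
contact_force: [-0.7, 0.7, 6.3]
opening: 0.569
```

Call:
arm_command(
  increments=[
    [[-1, 0, 0, 0], [-2, 0, 0, 0], [-4, 0, 0, 0], [-5, 0, 0, 0], [-3, 0, 0, 0], [0, 0, 0, 0]],
  ],
  grip_force=60,
)

```text
time: 46.12
eef_pos: [0.416, 0.2235, 0.156]
tcp_rot: [0.184, 0.681, -0.182, 0.685]
contact_force: [0.6, 0.1, -1.5]
opening: 0.57
```

```bash
python3 st.py; python3 - <<'E'
from plan import *
print(turn(89.2)); print(shift((.527,-.022,.105),89.2))
from look import *
im=optics.read_camera("scene"); cv2.imwrite("pics/g5.png",cv2.resize(im[150:290,330:530],None,fx=3,fy=3))
E
```

```text
t 46.12 [0.416  0.2235 0.156 ] F [ 0.64  0.12 -1.52] op 0.57 yang 60.0 q6 [ 0.28 -0.77]
([np.float64(2.632), np.float64(-0.51)], np.float64(59.99718995753539))
[  5.1  -24.4   11.44]
```

View pics/g5.png

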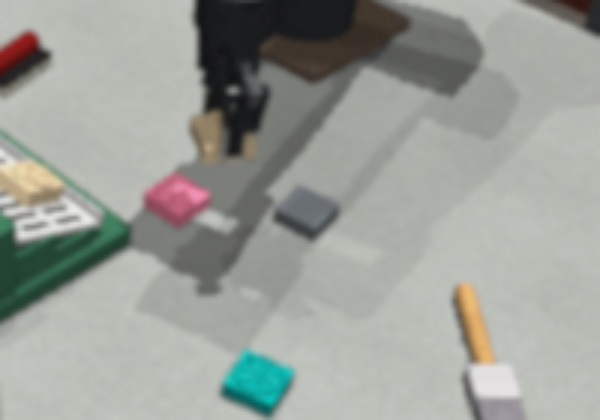

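Call:
arm_command(
  increments=[
    [[0, 0, 0, -0.17], [0, 0, 0, -0.17], [0, 0, 0, -0.17], [0, -4.1, 1.9, 0], [0, -4.1, 1.9, 0], [0, -4.1, 1.9, 0], [0, -4.1, 1.9, 0], [0, -4.0, 1.9, 0], [0, -4.0, 1.9, 0], [2, 0, 0, 0], [2, 0, 0, 0], [1.1, 0, 0, 0], [0, 0, 0, 0], [0, 0, 0, 0]],
  ],
)

```text
time: 47.92
eef_pos: [0.5253, -0.0224, 0.1026]
tcp_rot: [0.005, 0.707, -0.005, 0.707]
contact_force: [0.4, -0.1, -0.8]
opening: 0.569
```

```bash
python3 st.py; python3 - <<'E'
from plan import *
print(shift((.527,-.022,.076)))
E
```

```text
t 47.92 [ 0.5253 -0.0224  0.1026] F [ 0.37 -0.12 -0.8 ] op 0.569 yang 89.2 q6 [-0.24 -1.79]
[2.66 0.04 0.16]
```

Call:
arm_command(
  increments=[
    [[1.5, 0, 0.1, 0], [0.7, 0, 0, 0], [0.2, 0, 0, 0], [0.2, 0, 0, 0], [0, 0, 0, 0], [0, 0, 0, 0]],
  ],
)

```text
time: 48.68
eef_pos: [0.5263, -0.0225, 0.0766]
tcp_rot: [0.005, 0.707, -0.005, 0.707]
contact_force: [-0.3, -0.2, -0.7]
opening: 0.57
```

Call:
arm_command(
  increments=[
    [[0.1, 0, 0, 0], [0, 0, 0, 0], [0, 0, 0, 0]],
  ],
)

```text
time: 49.05
eef_pos: [0.5261, -0.0225, 0.0753]
tcp_rot: [0.005, 0.707, -0.005, 0.707]
contact_force: [-0.2, 1.0, -0.8]
opening: 0.568
```

Call:
arm_command(
  increments=[
    [[0.1, 0, 0, 0], [0, 0, 0, 0], [0, 0, 0, 0], [0, 0, 0, 0], [0, 0, 0, 0]],
  ],
  grip=5.6,
  grip_force=40,
)

```text
time: 49.68
eef_pos: [0.5261, -0.0225, 0.0744]
tcp_rot: [0.005, 0.707, -0.005, 0.707]
contact_force: [-0.7, 1.0, 1.1]
opening: 0.655
```

Call:
arm_command(
  increments=[
    [[-2, 0, 0, 0], [-4, 0, 0, 0], [-4, 0, 0, 0], [-2, 0, 0, 0], [0, 5.5, 0, 0], [0, 5.5, 0, 0], [0, 5.5, 0, 0], [0, 5.5, 0, 0], [0, 5.5, 0, 0], [0, 0, 0, 0]],
  ],
)

```text
time: 50.92
eef_pos: [0.5293, 0.2557, 0.1943]
tcp_rot: [0.003, 0.707, -0.003, 0.707]
contact_force: [0.5, -0.0, -0.1]
opening: 0.654
```

```bash
python3 st.py; python3 ov2.py q3
```

```text
t 50.92 [0.5293 0.2557 0.1943] F [ 0.46 -0.03 -0.08] op 0.654 yang 89.5 q6 [ 0.28 -1.28]
```

View pics/q3t.png

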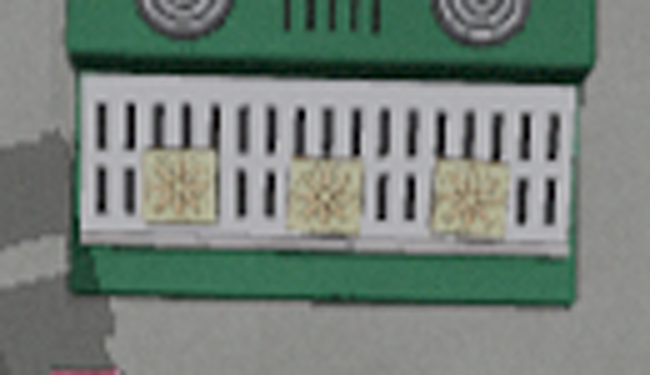

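View pics/q3s.png

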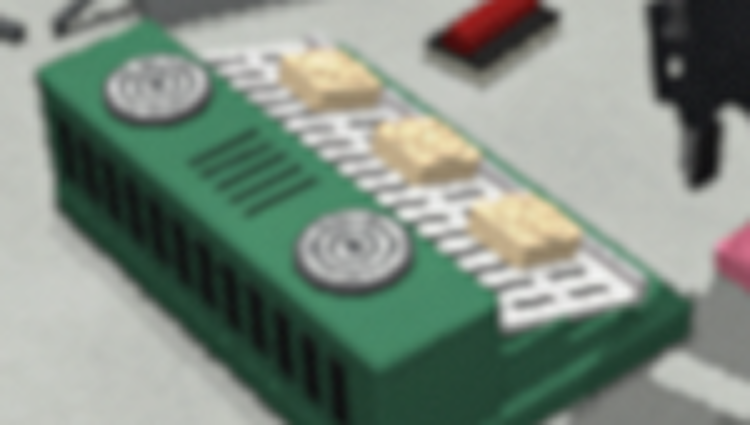

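```bash
cat > rest.py <<'E'
from look import *
yaw=-1.0; O=np.array([.494,-.022,.05])
RM=R.from_euler('z',yaw,degrees=True).as_matrix()@R.from_euler('y',-20,degrees=True).as_matrix()
def inrest(cam,row,col,zr):
    o,d=ray(cam,row,col); n=RM[:,2]; t=((O+n*zr-o)@n)/(d@n); return RM.T@(o+t*d-O)
def toworld(p): return O+RM@np.asarray(p)
def warp(img,cam,zr,x0=-.03,x1=.12,y0=-.18,y1=.18,s=2000):
    pts=[(x1,y1),(x1,y0),(x0,y0),(x0,y1)]
    src=np.float32([proj(cam,toworld((x,y,zr)))[::-1] for x,y in pts])
    W,H=int((y1-y0)*s),int((x1-x0)*s)
    return cv2.warpPerspective(img,cv2.getPerspectiveTransform(src,np.float32([[0,0],[W,0],[W,H],[0,H]])),(W,H),flags=cv2.INTER_CUBIC)
E
cat > wr.py <<'E'
import sys
from rest import *
a=[]
for c,z in(("top",.02),("top",0),("scene",.02)):
    u=warp(optics.read_camera(c),c,z); 
    for x in(0,.05): cv2.line(u,(0,int((.12-x)*2000)),(10,int((.12-x)*2000)),(0,0,255),1)
    a.append(u[60:])
cv2.imwrite(f"pics/{sys.argv[1]}.png",np.vstack(a[:1]+a[2:])); cv2.imwrite(f"pics/{sys.argv[1]}_0.png",a[1])
E
python3 wr.py r1; python3 - <<'E'
from rest import *
for c in((197,291),(199.4,320),(199.6,349.4)): print(inrest("top",*c,.02).round(4))
E
```

```text
[0.0369 0.0982 0.02  ]
[ 0.032  -0.0012  0.02  ]
[ 0.0347 -0.1018  0.02  ]
```

View pics/r1.png

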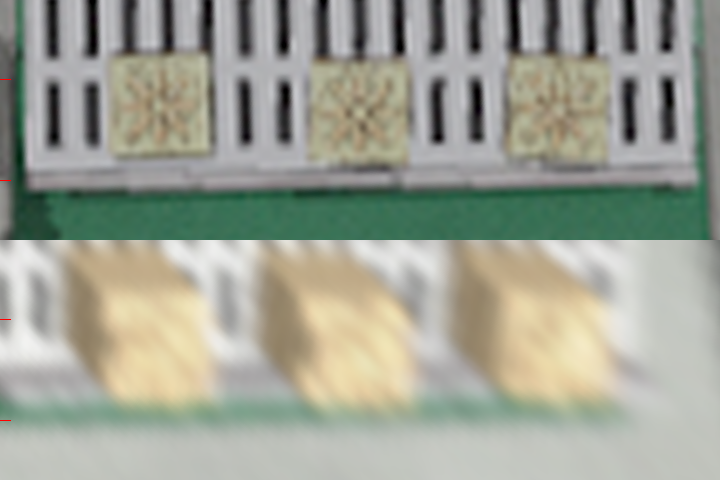

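View pics/r1_0.png

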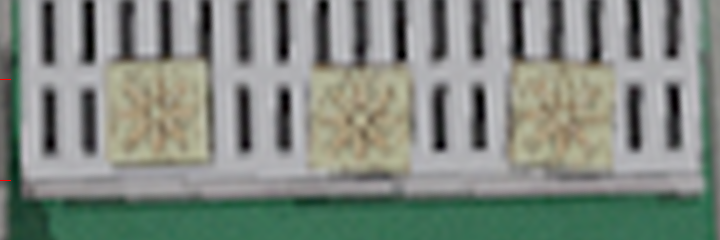

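```bash
python3 st.py; python3 - <<'E'
from rest import *
from plan import shift
for y in(.098,-.0012,-.1018):
    w=toworld((0,y,0)); x=w[0]+.078*np.cos(np.radians(yaw)); yy=w[1]+.078*np.sin(np.radians(yaw)); print(np.round((x,yy),4),shift((x,yy,.0845)))
E
```

```text
t 51.17 [0.53   0.2513 0.1942] F [ 0.15  0.36 -0.63] op 0.656 yang 89.1 q6 [ 0.27 -1.29]
[0.5737 0.0746] [ 10.98 -17.59   4.64]
[ 0.572  -0.0246] [ 10.98 -27.51   4.62]
[ 0.5702 -0.1251] [ 10.98 -37.57   4.6 ]
```

Call:
arm_command(
  increments=[
    [[0, -4.4, 1.16, 0], [0, -4.4, 1.16, 0], [0, -4.4, 1.16, 0], [0, -4.4, 1.16, 0], [0, 0, 0, 0], [3, 0, 0, 0], [3, 0, 0, 0], [3, 0, 0, 0], [1.2, 0, 0, 0], [0, 0, 0, 0], [0, 0, 0, 0]],
  ],
  grip=0,
  grip_force=40,
)

```text
time: 52.55
eef_pos: [0.5749, 0.0759, 0.0939]
tcp_rot: [0.005, 0.706, -0.005, 0.708]
contact_force: [-0.3, -0.4, 0.4]
opening: -0.002
```

```bash
python3 st.py; python3 ov2.py q4
```

```text
t 52.55 [0.5749 0.0759 0.0939] F [-0.33 -0.35  0.36] op -0.002 yang 89.2 q6 [-0.04 -1.6 ]
```

View pics/q4s.png

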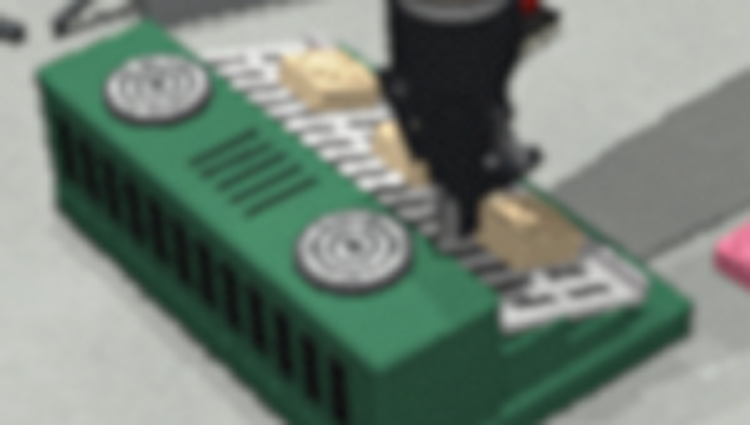

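Call:
arm_command(
  increments=[
    [[0.5, -0.1, 0, 0], [0.4, 0, 0, 0], [0, 0, 0, 0], [0, 0, 0, 0]],
  ],
)

```text
time: 53.15
eef_pos: [0.5738, 0.0749, 0.0832]
tcp_rot: [0.005, 0.707, -0.005, 0.707]
contact_force: [-0.4, 0.0, 1.1]
opening: -0.002
```

Call:
arm_command(
  increments=[
    [[0.07, 0, -0.2, 0], [0.07, 0, -0.2, 0], [0.07, 0, -0.2, 0], [0.07, 0, -0.2, 0], [0, 0, 0, 0], [0, 0, 0, 0]],
  ],
)

```text
time: 53.9
eef_pos: [0.5659, 0.0749, 0.0806]
tcp_rot: [0.005, 0.707, -0.005, 0.707]
contact_force: [0.9, 0.2, -0.2]
opening: -0.002
```

Call:
arm_command(
  increments=[
    [[0.07, 0, -0.2, 0], [0.07, 0, -0.2, 0], [0.07, 0, -0.2, 0], [0, 0, 0, 0], [0, 0, 0, 0]],
  ],
)

```text
time: 54.52
eef_pos: [0.5599, 0.075, 0.0785]
tcp_rot: [0.005, 0.707, -0.005, 0.707]
contact_force: [0.8, 0.1, -0.3]
opening: 0.003
```

Call:
arm_command(
  increments=[
    [[0.07, 0, -0.2, 0], [0.07, 0, -0.2, 0], [0.07, 0, -0.2, 0], [0, 0, 0, 0], [0, 0, 0, 0]],
  ],
)

```text
time: 55.15
eef_pos: [0.5538, 0.0752, 0.0763]
tcp_rot: [0.005, 0.707, -0.005, 0.707]
contact_force: [0.6, 0.5, 0.0]
opening: 0.002
```

Call:
arm_command(
  increments=[
    [[0.07, 0, -0.2, 0], [0, 0, 0, 0], [0, 0, 0, 0]],
  ],
)

```text
time: 55.52
eef_pos: [0.5517, 0.0752, 0.0756]
tcp_rot: [0.005, 0.707, -0.005, 0.707]
contact_force: [1.4, 0.1, -0.1]
opening: -0.002
```

Call:
arm_command(
  increments=[
    [[0.07, 0, -0.2, 0], [0, 0, 0, 0], [0, 0, 0, 0]],
  ],
)

```text
time: 55.9
eef_pos: [0.5497, 0.0752, 0.0749]
tcp_rot: [0.005, 0.707, -0.005, 0.707]
contact_force: [-0.0, -0.3, 0.6]
opening: 0.0
```

Call:
arm_command(
  increments=[
    [[0.07, 0, -0.2, 0], [0, 0, 0, 0], [0, 0, 0, 0]],
  ],
)

```text
time: 56.28
eef_pos: [0.5487, 0.0753, 0.0748]
tcp_rot: [0.005, 0.706, -0.005, 0.708]
contact_force: [3.0, 0.8, 0.0]
opening: 0.003
```

```bash
python3 ov2.py q5
```

```text
(no output)
```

View pics/q5s.png

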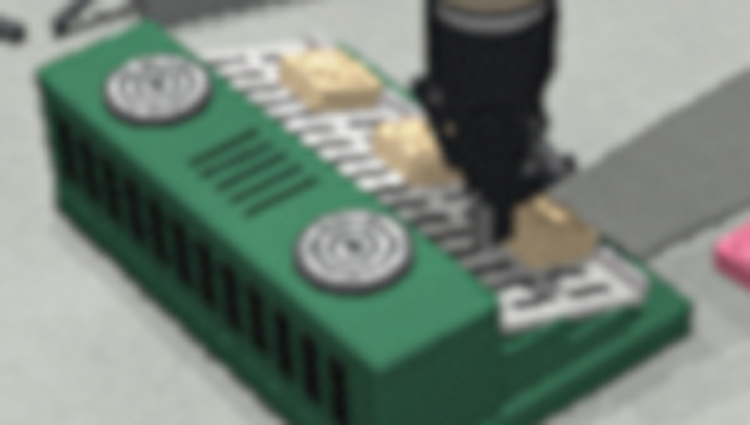

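Call:
arm_command(
  increments=[
    [[0.03, 0, -0.1, 0], [0, 0, 0, 0], [0, 0, 0, 0]],
  ],
)

```text
time: 56.75
eef_pos: [0.5485, 0.0753, 0.075]
tcp_rot: [0.005, 0.706, -0.005, 0.709]
contact_force: [4.9, 1.6, 1.1]
opening: 0.004
```

Call:
arm_command(
  increments=[
    [[-0.3, 0, 0.5, 0], [-0.7, 0, 1.2, 0], [-1, 0, 0.8, 0], [-4, 0, 0, 0], [0, -5, 0, 0], [0, -5, 0, 0], [2, 0, 0, 0], [2, 0, 0, 0], [0, 0, 0, 0], [0, 0, 0, 0]],
  ],
)

```text
time: 58.0
eef_pos: [0.5704, -0.0241, 0.0936]
tcp_rot: [0.004, 0.707, -0.004, 0.707]
contact_force: [-0.8, -0.2, 0.0]
opening: -0.004
```

```bash
python3 st.py; python3 ov2.py q6;python3 - <<'E'
from plan import *
print(shift((.572,-.0246,.0845)))
E
```

```text
t 58.0 [ 0.5704 -0.0241  0.0936] F [-0.79 -0.17  0.03] op -0.004 yang 89.3 q6 [-0.22 -1.78]
[ 1.01 -0.01  0.1 ]
```

View pics/q6s.png

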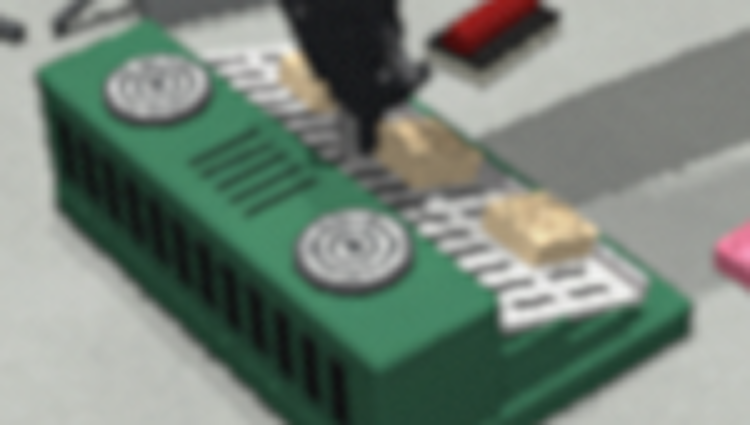

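Call:
arm_command(
  increments=[
    [[0.5, 0, 0.1, 0], [0.5, 0, 0, 0], [0, 0, 0, 0], [0.07, 0, -0.2, 0], [0.07, 0, -0.2, 0], [0.07, 0, -0.2, 0], [0.07, 0, -0.2, 0], [0.07, 0, -0.2, 0], [0.07, 0, -0.2, 0], [0.07, 0, -0.2, 0], [0.07, 0, -0.2, 0], [0.07, 0, -0.2, 0], [0.07, 0, -0.2, 0], [0, 0, 0, 0], [0, 0, 0, 0]],
  ],
)

```text
time: 59.98
eef_pos: [0.5515, -0.0249, 0.077]
tcp_rot: [0.005, 0.707, -0.005, 0.707]
contact_force: [-0.2, 0.5, 0.2]
opening: -0.001
```

Call:
arm_command(
  increments=[
    [[0.07, 0, -0.2, 0], [0.07, 0, -0.2, 0], [0, 0, 0, 0], [0, 0, 0, 0]],
  ],
)

```text
time: 60.48
eef_pos: [0.5478, -0.0247, 0.0758]
tcp_rot: [0.005, 0.707, -0.005, 0.707]
contact_force: [2.4, 0.5, 0.1]
opening: -0.003
```

Call:
arm_command(
  increments=[
    [[0.07, 0, -0.2, 0], [0, 0, 0, 0], [0, 0, 0, 0]],
  ],
)

```text
time: 60.85
eef_pos: [0.5474, -0.0247, 0.0761]
tcp_rot: [0.005, 0.705, -0.005, 0.709]
contact_force: [4.3, 2.0, 2.1]
opening: 0.001
```

Call:
arm_command(
  increments=[
    [[-0.3, 0, 0.5, 0], [-0.7, 0, 1.2, 0], [-1, 0, 0.8, 0], [-4, 0, 0, 0], [0, -5, 0, 0], [0, -5, 0, 0], [2, 0, 0, 0], [2, 0, 0, 0], [0, 0, 0, 0], [0, 0, 0, 0]],
  ],
)

```text
time: 62.1
eef_pos: [0.5691, -0.124, 0.0945]
tcp_rot: [0.004, 0.707, -0.004, 0.707]
contact_force: [0.2, -0.4, 0.6]
opening: -0.001
```

```bash
python3 st.py; python3 - <<'E'
from plan import *
print(shift((.5702,-.1251,.0845)))
E
```

```text
t 62.1 [ 0.5691 -0.124   0.0945] F [ 0.21 -0.35  0.56] op -0.001 yang 89.3 q6 [-0.39 -1.95]
[ 1.   -0.11  0.12]
```

Call:
arm_command(
  increments=[
    [[0.5, -0.1, 0.1, 0], [0.6, 0, 0, 0], [0, 0, 0, 0], [0.07, 0, -0.2, 0], [0.07, 0, -0.2, 0], [0.07, 0, -0.2, 0], [0.07, 0, -0.2, 0], [0.07, 0, -0.2, 0], [0.07, 0, -0.2, 0], [0.07, 0, -0.2, 0], [0.07, 0, -0.2, 0], [0.07, 0, -0.2, 0], [0.07, 0, -0.2, 0], [0, 0, 0, 0], [0, 0, 0, 0]],
  ],
)

```text
time: 63.98
eef_pos: [0.55, -0.1258, 0.0768]
tcp_rot: [0.005, 0.707, -0.005, 0.707]
contact_force: [-0.1, -0.3, -0.4]
opening: 0.003
```

Call:
arm_command(
  increments=[
    [[0.07, 0, -0.2, 0], [0.07, 0, -0.2, 0], [0, 0, 0, 0], [0, 0, 0, 0]],
  ],
)

```text
time: 64.47
eef_pos: [0.5471, -0.1257, 0.0761]
tcp_rot: [0.005, 0.706, -0.005, 0.708]
contact_force: [5.5, 2.8, 1.5]
opening: -0.0
```

Call:
arm_command(
  increments=[
    [[-0.3, 0, 0.5, 0], [-0.7, 0, 1.2, 0], [-1, 0, 0.8, 0], [-4, 0, 0, 0], [-4, 0, 0, 0], [0, -5, -2, 0], [0, -5, -2, 0], [0, -5, -2, 0], [0, -5, -2, 0], [0, -4, -2, 0], [0, 0, 0, 0]],
  ],
)

```text
time: 65.85
eef_pos: [0.4666, -0.3677, 0.1761]
tcp_rot: [0.006, 0.707, -0.007, 0.707]
contact_force: [0.5, 0.1, 0.1]
opening: -0.003
```

```bash
python3 st.py; python3 ov2.py q7; python3 wr.py r2
```

```text
t 65.85 [ 0.4666 -0.3677  0.1761] F [0.53 0.1  0.11] op -0.003 yang 89.0 q6 [-0.84 -2.39]
```

View pics/q7t.png

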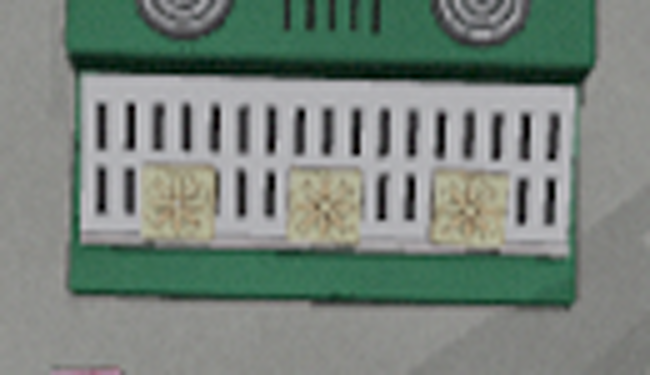

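View pics/q7s.png

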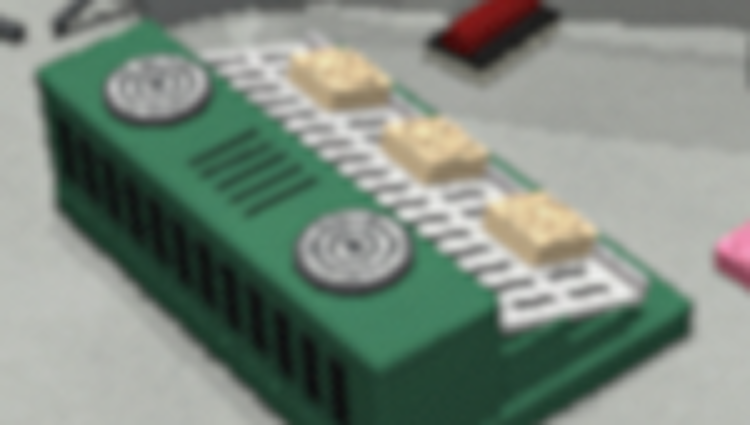

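View pics/r2.png

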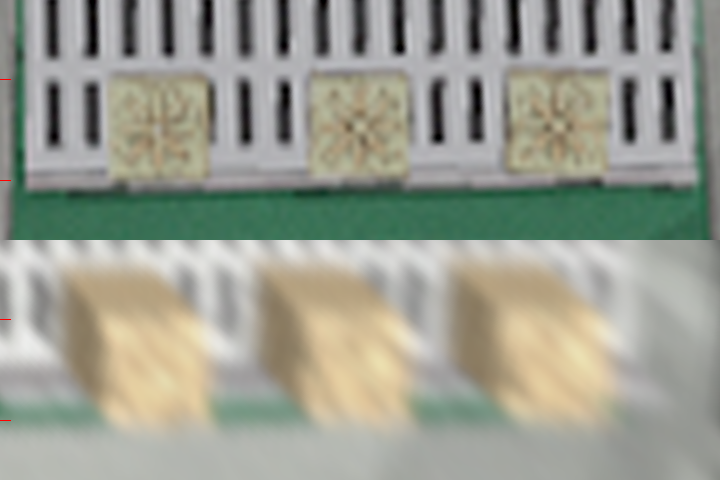

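```bash
python3 - <<'E'
import cv2,numpy as np
o=[]
for n in("wt","wt2","wt3","wt4"):
    i=cv2.imread(f"pics/{n}.png"); M=cv2.getRotationMatrix2D((235,205),18.3,1.6)
    r=cv2.warpAffine(i,M,(840,420)); o.append(r[0:410,130:330])
cv2.imwrite("pics/dig.png",np.hstack(o))
E
```

```text
(no output)
```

View pics/dig.png

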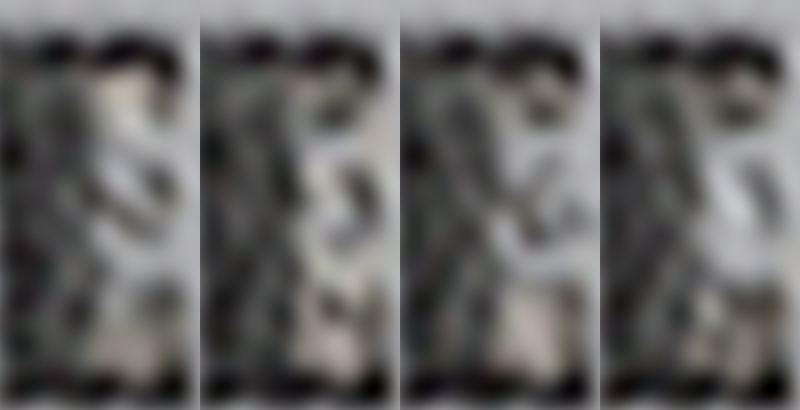

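```bash
python3 - <<'E'
from plan import *
print(shift((.436,-.4045,.105)))
E
```

```text
[ 7.05 -4.12 -3.19]
```

Call:
arm_command(
  increments=[
    [[0, -4.1, -3.2, 0], [0, 0, 0, 0], [2.5, 0, 0, 0], [2.5, 0, 0, 0], [2.0, 0, 0, 0], [0, 0, 0, 0], [0, 0, 0, 0]],
  ],
)

```text
time: 66.97
eef_pos: [0.4359, -0.4054, 0.1063]
tcp_rot: [0.004, 0.707, -0.005, 0.707]
contact_force: [-0.5, -0.2, -0.2]
opening: -0.002
```

```bash
python3 st.py; python3 - <<'E'
from look import *
im=optics.read_camera("scene"); cv2.imwrite("pics/s1.png",cv2.resize(im[100:180,230:330],None,fx=6,fy=6,interpolation=cv2.INTER_CUBIC))
E
```

```text
t 66.97 [ 0.4359 -0.4054  0.1063] F [-0.5  -0.18 -0.22] op -0.002 yang 89.2 q6 [-0.92 -2.48]
```

View pics/s1.png

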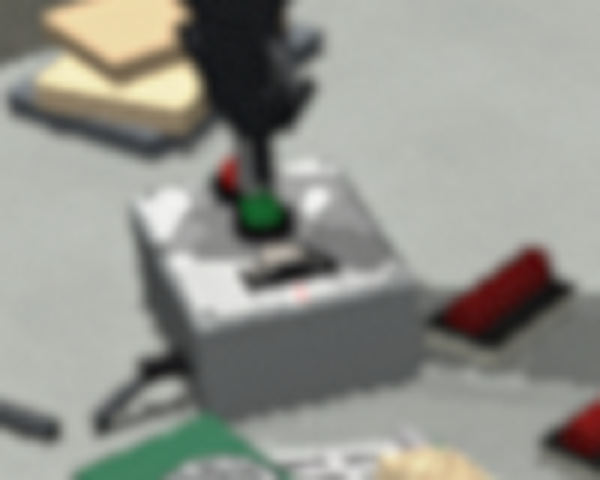

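Centred above green; press down to about z 0.090 and on by force.

Call:
arm_command(
  increments=[
    [[0.5, 0, 0, 0], [0.4, 0, 0, 0], [0.3, 0, 0, 0], [0.3, 0, 0, 0], [0.2, 0, 0, 0], [0, 0, 0, 0], [0, 0, 0, 0]],
  ],
)

```text
time: 67.9
eef_pos: [0.4354, -0.4057, 0.0909]
tcp_rot: [0.005, 0.707, -0.005, 0.707]
contact_force: [-3.1, 3.3, 11.8]
opening: 0.001
```

Call:
arm_command(
  increments=[
    [[0.2, 0, 0, 0], [0, 0, 0, 0], [0, 0, 0, 0]],
  ],
)

```text
time: 68.28
eef_pos: [0.4355, -0.4057, 0.0908]
tcp_rot: [0.005, 0.707, -0.005, 0.707]
contact_force: [-6.1, 6.2, 19.9]
opening: -0.0
```

Call:
arm_command(
  increments=[
    [[-1, 0, 0, 0], [-3, 0, 0, 0], [-4, 0, 0, 0], [-2, 0, 0, 0], [0, -5, -3, 0], [0, -5, -3, 0], [0, -3, -3, 0], [0, 0, 0, 0]],
  ],
)

```text
time: 69.28
eef_pos: [0.341, -0.5357, 0.1851]
tcp_rot: [0.007, 0.707, -0.006, 0.707]
contact_force: [1.4, 0.7, 0.0]
opening: 0.004
```

```bash
python3 st.py; python3 wheel.py wt5; python3 ov2.py q8; python3 - <<'E'
import cv2,numpy as np
from h import *
o=[]
for n in("wt4","wt5"):
    i=cv2.imread(f"pics/{n}.png"); M=cv2.getRotationMatrix2D((235,205),18.3,1.6)
    r=cv2.warpAffine(i,M,(840,420)); o.append(r[0:410,130:330])
cv2.imwrite("pics/dig2.png",np.hstack(o)); cv2.imwrite("pics/top9.png",optics.read_camera("top"))
E
```

```text
t 69.28 [ 0.341  -0.5357  0.1851] F [1.42 0.65 0.03] op 0.004 yang 89.0 q6 [-1.16 -2.72]
```

View pics/dig2.png

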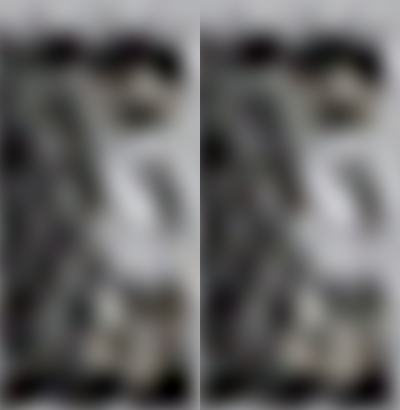

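View pics/top9.png

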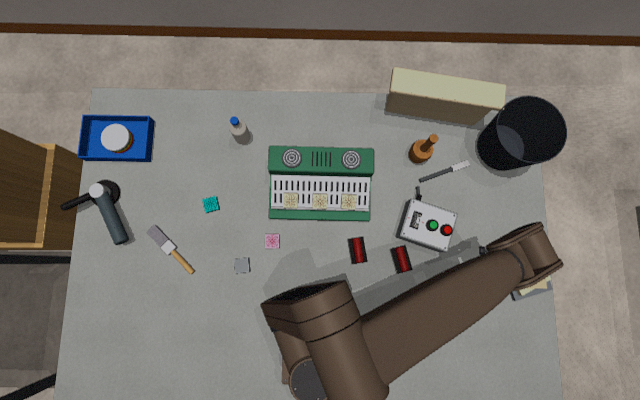

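View pics/q8t.png

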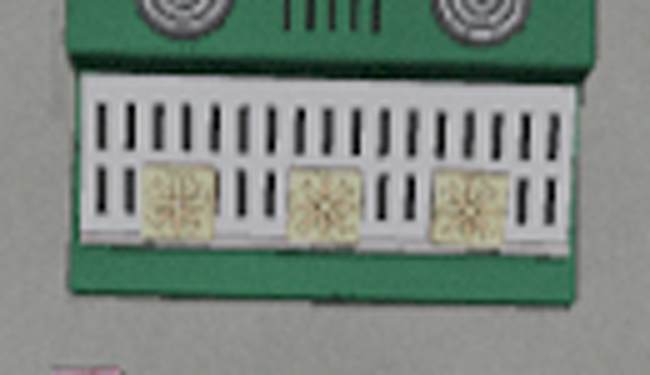

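```bash
python3 - <<'E'
from plant import ctrl
print(ctrl.sign_off())
E
```

```text
the job is handed in; nothing more can be done
None
```

All the rosettes in view are on the drying rest, the wheel reads 7, and start was pressed and released. I handed the job in at about 69 s of the 210 s allowed; no verdict is reported.

- **Rosettes:** Three were there; I saw no fourth. I laid them carved side up at about +98, -1 and -102 mm along the lip and pushed each down until the lip pushed back with 4–5.5 N. The last pictures show all three lying flat, with about 50 mm of clear space between neighbours and their centres about 25–27 mm from the lip. One rosette had been knocked about 25 mm aside on the bench, so I measured it again before picking it up.
- **Thumbwheel:** I rolled it five strokes away from the operator, from 2 to 7. I read the digit from a blurred top picture. The shapes before and after each look fit, and the picture was the same after the start press. I did not check it against the wheel's end stops.
- **Start button:** The tip stopped at z = 0.091 m, which is the full 6 mm of travel, with about 20 N on the tool. I then let go and drew clear.
- **Left alone:** The stop button was not touched. The last top picture shows the granite, tools, bottle and the pink and turquoise look-alikes where they started.

The two cameras disagreed by a few millimetres on the stand's position. I relied on the contact force to decide when each rosette was against the lip.

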